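# Turn the drained trivet over and add it to the pile

### The arm

A 6-joint arm with a two-finger parallel gripper is mounted at the origin on the work surface. World frame = base frame: x ahead of the robot, y to its left, z up, the work surface at z = 0. Lengths are in m, angles in rad, forces in N, time in s.
With the tool pointing down it reaches from about 0.35 to 0.975 m from the base axis. Payload 17.4 kg.
Tool frame: the origin (TCP) lies midway between the tips of the shut fingers; the grasp point (between the pads) lies 19 mm behind it; z points along the fingers, y is the direction in which the jaws open and shut (so a half turn about z gives the same grasp; the last joint's range is limited). The gripper opens to 85 mm and grips with 20 to 120 N. Pads are 22 mm wide; open, the fingers measure 114 mm over their backs; the gripper's body (76 mm by 85 mm) begins 54 mm behind the grasp point. The pads swing forward as they close: fully open they stand 13 mm farther back than shut.
Start: joints at [1.308, 0.116, 1.442, -0, 1.584, -0.038], TCP at [0.15, 0.658, 0.231] pointing down, gripper open.
Joint ranges: [-2.83, 2.83], [-0.83, 2.19], [0.07, 2.5], [-1.14, 4.28], [0.01, 3], [-2.97, 2.97]. Speed limits (rad/s): [1.89, 1.89, 2.22, 3.14, 3.14, 3.14].

### API

Orientations are given as a unit quaternion [w, x, y, z].
In Python, from plant import ctrl gives the robot as it stands.
- The arm moves only by the tool move_arm, never from a script. Its argument "series" is a list of rows, each a list of 7 numbers: the finger opening in m, from 0 to 0.0854, then the shift along the tool's x, y, z in m, then the turn, a rotation vector about the tool's x, y, z in degrees. A call has exactly 5 rows; each row shifts and turns the commanded pose from where the row before left it, along the tool's axes as they then stand; what a row does not reach is not made up. A row lasts 1/8 s, in which the tool goes at most 62.5 mm and 10.7 degrees, less where a joint would pass 70% of its speed; a pose out of reach is approached as far as the arm can. A call with a gripper value outside its range is refused whole. The fingers move at their own pace and stop on an object; "force" is the grip in N (left out, the last holds). Time passes only in rows, so rows that do not move let the fingers close, or fill a call up. It gives the time, the measured TCP pose, the force and the opening at its end, in the units of the state.
- ctrl.observe(): the state, without advancing time (a new reading comes with each control period).
- ctrl.camera(name): name is "side" or "top"; returns a dict with "image" (480x640x3 uint8, red, green, blue), "fx", "fy", "cx", "cy" (pixels), "k1" (the pictures are not rectified: a ray, as slopes to the right and down, at radius r is drawn at 1 + k1 r^2 times it, then the intrinsics apply), "world_from_camera" (4x4, takes a point from camera to world coordinates). Camera axes: x right, y down, z forward; pixel columns grow to the right and rows downward; lengths in m; the calibration is good to about 2 mm. A picture is of the moment at which its call begins. There is no depth.
- ctrl.job_done(): hands the job in, once; it reports no verdict.
The state is a dict: "clock": time; "joints": joint angles; "dq": joint speeds; "joint_efforts": joint torques, N m; "eef_pos": TCP position; "tcp_rot": TCP orientation; "wrist_force": force on the tool from outside, world axes, zero at the start; "torque": the same for the moment, N m; "finger_gap": finger opening in m.
Only numpy, scipy, OpenCV 4.12 (cv2) and the standard library are available. Lean on these libraries where they do the work, as an engineer would, in place of code of your own. Each camera call takes 0.05 s, during which the arm holds its last target. There are 200 camera calls.

### The job

The long trivet left to drain on the sloping white rest lies cork side up: turn it over, standing it on end in the plate rack to change your grip if that helps. Lay it blue glazed side up on top of the two like it on the grey mat, so that all three make a square pile with their edges flush, and let go. It is ceramic, so never drop it or let it slap down, and leave the pile where it is and the other things on the counter undisturbed.

Things in the scene. Friction and masses are not known exactly. Their poses are not given: they have to be found in the camera images.
- trivet: the one to turn over, a trivet 150 x 60 x 12 mm, 0.2 kg: glossy blue ceramic with two white lines on its good face, brown cork on its back. Origin in mid-solid; x along the 150 mm, y along the 60, z out of the blue face. It starts cork up on the draining rest, sloping 18 degrees, x pointing up the slope; its raised end juts 41 mm past the rest's panel, free space below.
- drainer: fixed draining rest: white panel 112 x 40 mm (narrower than the trivet), rising at 18 degrees from 16 mm above the counter, behind a low toe ledge, to 51 mm, over a grey foot 130 x 70 x 8 mm. Origin on the counter below the trivet's middle, which lies 46 mm up; x level, towards the high end.
- rack: fixed wooden plate rack: base 150 x 100 x 12 mm; rows of two dowels (10 mm thick, tops 67 mm above the counter, 44 mm apart along y) at x = -51, -17, 17, 51 mm leave three slots 24 mm wide, in which a trivet can stand on its short end, leaning up to 12 degrees either way. Origin on the counter under the middle slot; x across the slots, y along.
- rack_slot (a point): middle slot of the rack, at the top of the base (12 mm above the counter), axes as the rack
- mat: fixed thin grey mat, 200 x 110 x 4 mm, under the pile; origin at the centre of its underside, x along its length and that of the pile
- pile_high: upper of the two piled trivets, loose, glazed face up, its top 28 mm above the counter; a trivet 150 x 60 x 12 mm, 0.2 kg: glossy blue ceramic with two white lines on its good face, brown cork on its back. Origin in mid-solid; x along the 150 mm, y along the 60, z out of the blue face
- pile_low: lower of the two piled trivets, loose, glazed face up on the mat; size and axes as the upper one
- mug: bystander to leave alone: white mug, 80 mm wide, 85 mm tall; origin on its underside
- saucer: bystander to leave alone: white saucer, 104 mm wide, 18 mm tall; origin on its underside
- tin: bystander to leave alone: short tin with a red label, 60 mm wide, 42 mm tall; origin on its underside
- spoon: bystander to leave alone: wooden spoon lying down, 160 mm long; origin on its underside
- jar: bystander to leave alone: glass jar with a brass cap, 68 mm wide, 105 mm tall; origin on its underside
- brush: bystander to leave alone: wooden brush lying down, 170 mm long; origin on its underside
Not all that is in view belongs to the job. Leave any orange look-alike of the pile_high alone.

How it is judged:
At the end, for the whole second after the job is handed in: The trivet lies flat, glazed side up, on the upper piled trivet, which lies on the lower one; each is over the one below to within 7 mm along both edges and 5 degrees in turn; the lower one is within 20 mm of where it began; all is still (angle between trivet's own z axis and vertical below 0.08 rad and x of trivet in the frame of pile_high between -0.007 and 0.007 m and y of trivet in the frame of pile_high between -0.007 and 0.007 m and z of trivet in the frame of pile_high between 0.009 and 0.0145 m and angle between the x axis of trivet and the x axis of pile_high, either way round below 0.09 rad and x of pile_high in the frame of pile_low between -0.007 and 0.007 m and y of pile_high in the frame of pile_low between -0.007 and 0.007 m and z of pile_high in the frame of pile_low between 0.009 and 0.0145 m and angle between the x axis of pile_high and the x axis of pile_low, either way round below 0.09 rad and distance of pile_low from where it was at the start of the episode below 0.02 m and linear speed of trivet below 0.02 m/s); the robot touches nothing.
It fails at once if the trivet is dropped or slaps down (faster than 0.5 m/s while not held by the fingers) (linear speed of trivet above 0.5 m/s and contact force between the fingers and trivet below 0.3 N).
It fails at once if a bystander on the counter is moved more than 30 mm (distance of any of mug, saucer, tin, spoon, jar, brush from where it was at the start of the episode above 0.03 m).
It also fails if it takes over 54 s, if anything falls off the work surface, if the arm or the gripper's body presses on something with over 40 N, if the wrist force passes 120 N, or if a joint passes its speed limit or range.

## Working session

There is one attempt and no reset: what is moved stays moved. The work goes in short steps, Python scripts to look and compute and a tool call to move; the robot and the scene stay as the last step left them, time stands still between calls to the robot, and variables do not carry over. Pictures are saved under pics/ and viewed, about 8 in all and at most 12, crops included, and the job is handed in when it is done.

Besides the shell and the picture viewer there is one more tool, called after "Request:" as name(argument=value, ...), one argument or row to a line, values as JSON. move_arm: Moves the arm, as the interface text tells. Its arguments: {"type":"object","properties":{"series":{"type":"array","items":{"type":"array","items":{"type":"number"}}},"force":{"type":"number"}},"required":["series"]}

```bash
mkdir -p pics; ls; cat > h.py <<'E'
import numpy as np, cv2, pickle
from scipy.spatial.transform import Rotation as R
from plant import ctrl
def snap(name,fn):
    c=ctrl.camera(name); cv2.imwrite(f'pics/{fn}.png',c['image'][:,:,::-1]); pickle.dump(c,open(f'pics/{fn}.pkl','wb')); return c
def load(fn): return pickle.load(open(f'pics/{fn}.pkl','rb'))
def ray(c,u,v):
    K=np.array([[c['fx'],0,c['cx']],[0,c['fy'],c['cy']],[0,0,1.]])
    s=cv2.undistortPoints(np.array([[[u,v]]],float),K,np.array([c['k1'],0,0,0.]))[0,0]
    T=np.array(c['world_from_camera']); return T[:3,3],T[:3,:3]@np.array([*s,1])
def onz(c,u,v,z):
    o,d=ray(c,u,v); return o+d*(z-o[2])/d[2]
def proj(c,P):
    T=np.linalg.inv(np.array(c['world_from_camera'])); K=np.array([[c['fx'],0,c['cx']],[0,c['fy'],c['cy']],[0,0,1.]])
    return cv2.projectPoints(np.atleast_2d(P).astype(float),cv2.Rodrigues(T[:3,:3])[0],T[:3,3],K,np.array([c['k1'],0,0,0.]))[0][:,0]
E
python3 - <<'E'
from h import *
for n in('top','side'):
    c=snap(n,n+'0'); print(n,c['fx'],c['cx'],c['cy'],c['k1'],np.round(c['world_from_camera'],3).tolist())
print(ctrl.observe())
E
```

```text
pics
top 507.05586585294986 326.45080727645603 237.73150091159272 -0.00404380102579124 [[-0.066, -0.972, 0.224, 0.29], [-0.998, 0.065, -0.014, 0.011], [-0.001, -0.225, -0.974, 1.161], [0.0, 0.0, 0.0, 1.0]]
side 517.0754230798004 312.909409996992 238.8651986208043 -0.0545557792736962 [[0.982, -0.094, 0.165, 0.311], [-0.189, -0.586, 0.788, -0.965], [0.023, -0.805, -0.593, 0.81], [0.0, 0.0, 0.0, 1.0]]
{'clock': 0.1, 'joints': array([ 1.30822455e+00,  1.16451831e-01,  1.44218867e+00, -1.21246373e-05,
        1.58400971e+00, -3.77748179e-02]), 'dq': array([ 0.00152804, -0.00042839, -0.00028347,  0.00161427,  0.0005135 ,
       -0.00038108]), 'joint_efforts': array([ 8.72220626e-04, -7.33667421e+01, -6.33777738e+01, -3.79306016e-05,
        5.43228613e-03, -8.78465045e-06]), 'eef_pos': array([0.15041487, 0.65785435, 0.23063277]), 'tcp_rot': array([-7.31169599e-05,  1.12162024e-01,  9.93689791e-01, -5.23736010e-04]), 'wrist_force': array([0.65162658, 0.89368583, 0.35795868]), 'torque': array([ 0.00979012, -0.05753903,  0.05168238]), 'finger_gap': 0.08538550815747945}
```

View pics/top0.png

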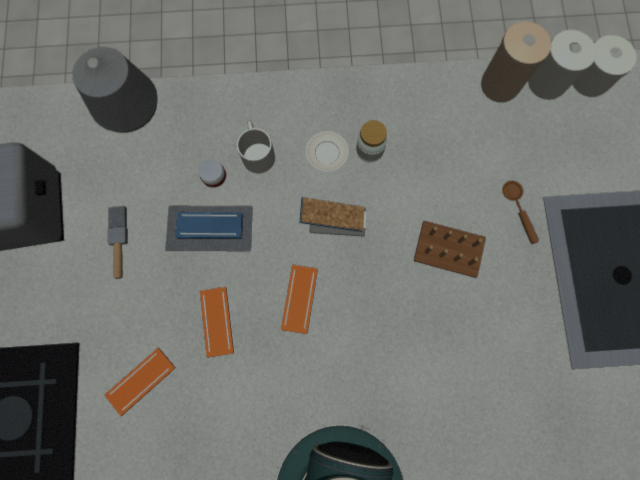

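View pics/side0.png

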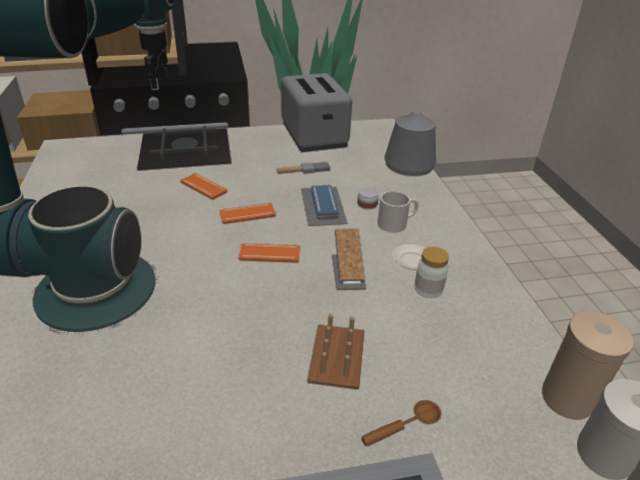

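Top view: trivet cork-up on the rest at (333,215) and the pile on the grey mat at (209,226). The rack is at (450,248). The three orange look-alikes are at (217,322), (300,299) and (140,381) and get left alone. The cork-up one on the white rest fits the task; next I'll enlarge it to confirm.

```bash
python3 - <<'E'
from h import *
a=load('top0')['image'];b=load('side0')['image']
f=lambda i,x,y,w,h,s:cv2.resize(i[y:y+h,x:x+w],None,fx=s,fy=s,interpolation=cv2.INTER_CUBIC)
A=f(a,160,190,100,75,4);B=f(a,290,185,100,75,4);C=f(a,405,210,100,75,4);D=f(b,320,215,100,75,4)
o=cv2.convertScaleAbs(np.vstack([np.hstack([A,B]),np.hstack([C,D])]),alpha=1.3)
for x in range(0,800,40):
    for y in range(0,600,40): o[y,x]=(255,0,255)
cv2.imwrite('pics/crop0.png',o[:,:,::-1])
E
```

```text
(no output)
```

View pics/crop0.png

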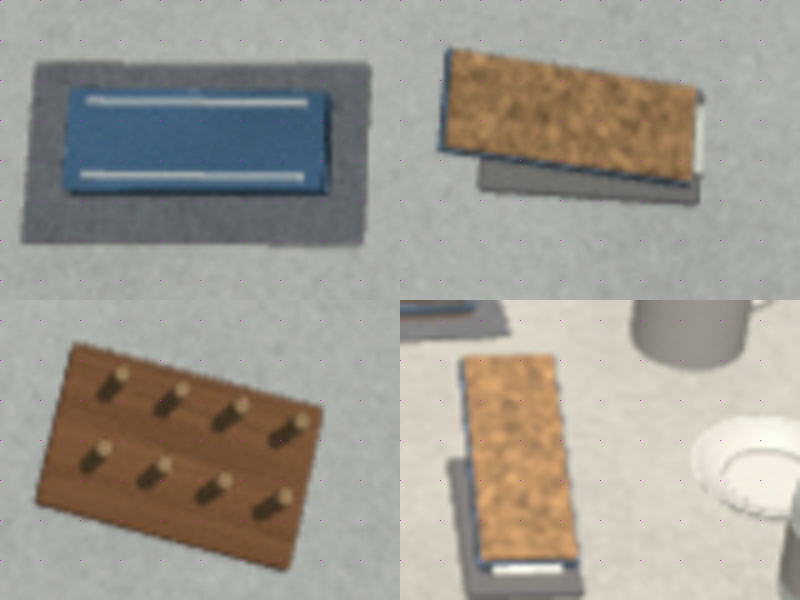

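Confirmed: cork face up with a blue rim, low end at the white toe (right) and raised end at left (+y). The pile has blue faces with white lines. Now I'll fit the poses.

```bash
cat > fit.py <<'E'
from h import *
from scipy.optimize import least_squares
t=load('top0');s=load('side0')
def fit(obs,p0,rot=lambda yaw:R.from_euler('z',yaw)):
    # obs: list of (cam, body pts (z rel to world z0), px)
    def f(p): return np.concatenate([(proj(c,rot(p[2]).apply(P)+[p[0],p[1],z])-px).ravel() for c,P,px,z in obs])
    r=least_squares(f,p0); print(np.round(r.x,4),'deg',round(np.degrees(r.x[2]),2),'res',np.round(r.fun.reshape(-1,2),1).tolist()); return r.x
q=lambda L,W,z:np.array([[L/2,-W/2,z],[L/2,W/2,z],[-L/2,W/2,z],[-L/2,-W/2,z]])
px=lambda l,ox,oy,sx,sy:(np.array(l,float)-[sx,sy])/4+[ox,oy]
if __name__=='__main__':
    # body order: +x-y, +x+y, -x+y, -x-y ; x ~ world +y(left), then y ~ world -x (image down)
    up=lambda yaw:R.from_euler('z',yaw)*R.from_euler('y',-np.radians(18))
    # image: up = +x world ; yaw~90deg: body y -> -x world (down)
    T=px([(450,49),(446,151),(689,181),(698,88)],290,185,400,0)
    S=px([(462,358),(462,358),(480,560),(578,556)],320,215,400,300); S[0]=np.array([(553-400)/4+320,(355-300)/4+215])
    print('trivet');fit([(t,q(.15,.06,.006),T,.046)],[.55,0,1.57],up);fit([(s,q(.15,.06,.006),S,.046)],[.55,0,1.57],up)
    print('pile top');fit([(t,q(.15,.06,0),px([(70,89),(67,188),(319,190),(324,92)],160,190,0,0),.028)],[.55,.3,1.57])
    print('mat');fit([(t,q(.2,.11,0),px([(37,62),(23,242),(362,245),(371,65)],160,190,0,0),.004)],[.55,.3,1.57])
    print('rack');fit([(t,q(.15,.1,0),px([(73,343),(37,503),(288,570),(322,407)],405,210,0,300),.012)],[.55,-.2,1.57])
    D=np.array([[x,y,0] for y in(-.022,.022) for x in(.051,.017,-.017,-.051)])
    fit([(t,D,px([(122,371),(181,387),(239,403),(302,420),(104,445),(163,462),(221,478),(285,494)],405,210,0,300),.067)],[.55,-.2,1.57])
E
python3 fit.py
```

```text
trivet
[ 0.5991 -0.0227  1.4496] deg 83.05 res [[-0.2, -0.3], [-1.0, 0.1], [1.2, 1.0], [-0.0, -0.8]]
[ 0.5977 -0.0262  1.4389] deg 82.44 res [[0.6, -0.8], [-0.8, -1.2], [-0.6, 0.5], [0.8, 1.0]]
pile top
[0.5994 0.2632 1.4961] deg 85.72 res [[-0.2, -0.2], [-1.4, 0.3], [0.9, 0.3], [0.8, -0.4]]
mat
[0.5979 0.2668 1.4944] deg 85.62 res [[-0.3, -0.2], [-0.5, 0.1], [0.5, 0.2], [0.3, -0.2]]
rack
[ 0.5095 -0.2894  1.2407] deg 71.09 res [[-0.2, -0.4], [-0.8, 0.2], [0.5, 0.3], [0.5, -0.1]]
[ 0.5108 -0.2889  1.2268] deg 70.29 res [[-0.2, -0.1], [-0.1, -0.0], [0.4, 0.1], [-0.3, -0.1], [-0.3, 0.0], [0.0, -0.1], [0.6, 0.0], [-0.2, 0.2]]
```

```bash
cat > plan.py <<'E'
from h import *
def tool(psi,th):  # jaw heading psi (deg), tilt about tool y (deg, + leans z to world +y side)
    return R.from_euler('z',psi,degrees=True)*R.from_matrix(np.array([[0,1,0],[1,0,0],[0,0,-1.]]))*R.from_euler('y',th,degrees=True)
def st(): 
    o=ctrl.observe(); return np.array(o['eef_pos']),R.from_quat(np.roll(o['tcp_rot'],-1)),o
def plan(wps,grip):
    """wps: list of (pos, Rot, nrows) from the present pose"""
    p,r,o=st(); rows=[]; rot=lambda a:r.apply(a)
    for P,Q,n in wps:
        p0,w=p,(r.inv()*Q).as_rotvec(); r0=r
        for k in range(1,n+1):
            tp=p0+(np.array(P)-p0)*k/n; tr=r0*R.from_rotvec(w*k/n)
            d=np.round(r.inv().apply(tp-p),4); v=np.round(np.degrees((r.inv()*tr).as_rotvec()),1)
            rows.append([grip,*(d+0.).tolist(),*(v+0.).tolist()])
            p=p+r.apply(d); r=r*R.from_rotvec(np.radians(v))
    for i in range(0,len(rows),5): print(str(rows[i:i+5]).replace(' ',''))
def show():
    p,r,o=st(); print('t',round(o['clock'],2),'p',np.round(p,4),'x',np.round(r.as_matrix()[:,0],3),'y',np.round(r.as_matrix()[:,1],3),'z',np.round(r.as_matrix()[:,2],3),'gap',round(o['finger_gap'],4),'F',np.round(o['wrist_force'],1),'q',np.round(o['joints'],2))
E
python3 - <<'E'
from plan import *
print(tool(0,0).as_matrix(), st()[1].as_matrix().round(2))
Q=tool(-7.2,-27); z=Q.apply([0,0,1]); print(z)
P=np.array([.6039,.0179,.0599])+.024*z
A=P-.11*z
plan([(A+[0,.30,.13],tool(-7.2,0),10),(A,Q,10)],.085)
print(A,P)
E
```

```text
[[ 0.  1.  0.]
 [ 1.  0.  0.]
 [ 0.  0. -1.]] [[-0.97  0.22 -0.  ]
 [ 0.22  0.97 -0.  ]
 [ 0.   -0.   -1.  ]]
[-0.0569001  -0.45041065 -0.89100652]
[[0.085,-0.0514,-0.0192,-0.0036,0.0,0.0,8.4],[0.085,-0.0536,-0.0114,-0.0035,0.0,0.0,8.5],[0.085,-0.0548,-0.0034,-0.0036,0.0,0.0,8.4],[0.085,-0.0546,0.0047,-0.0036,0.0,0.0,8.4],[0.085,-0.0534,0.0126,-0.0036,0.0,0.0,8.5]]
[[0.085,-0.051,0.0203,-0.0035,0.0,0.0,8.4],[0.085,-0.0474,0.0276,-0.0036,0.0,0.0,8.4],[0.085,-0.0429,0.0342,-0.0036,0.0,0.0,8.5],[0.085,-0.0373,0.0401,-0.0035,0.0,0.1,8.4],[0.085,-0.0311,0.0452,-0.0037,0.0,0.0,8.4]]
[[0.085,-0.0298,0.0038,0.013,0.0,-2.7,0.0],[0.085,-0.0291,0.0037,0.0144,0.0,-2.7,0.0],[0.085,-0.0284,0.0038,0.0157,0.0,-2.7,0.0],[0.085,-0.0277,0.0037,0.017,0.0,-2.7,0.0],[0.085,-0.0268,0.0038,0.0184,0.0,-2.7,0.0]]
[[0.085,-0.0259,0.0037,0.0195,0.0,-2.7,0.0],[0.085,-0.025,0.0038,0.0208,0.0,-2.7,0.0],[0.085,-0.024,0.0038,0.0219,0.0,-2.7,0.0],[0.085,-0.0229,0.0037,0.0231,0.0,-2.7,0.0],[0.085,-0.0218,0.0038,0.024,0.0,-2.7,0.0]]
[0.60879341 0.05663532 0.13652656] [0.6025344  0.00709014 0.03851584]
```

Request:
move_arm(
  series=[
    [0.085, -0.051, -0.019, -0.004, 0, 0, 8.4],
    [0.085, -0.054, -0.011, -0.004, 0, 0, 8.4],
    [0.085, -0.055, -0.003, -0.004, 0, 0, 8.4],
    [0.085, -0.055, 0.005, -0.004, 0, 0, 8.4],
    [0.085, -0.053, 0.013, -0.004, 0, 0, 8.4],
  ],
  force=80,
)

```text
clock: 0.72
eef_pos: [0.3821, 0.5077, 0.2512]
tcp_rot: [-0.0, 0.463, 0.886, -0.0]
wrist_force: [0.9, 1.4, -0.3]
finger_gap: 0.0852
```

Request:
move_arm(
  series=[
    [0.085, -0.051, 0.02, -0.003, 0, 0, 8.4],
    [0.085, -0.047, 0.028, -0.003, 0, 0, 8.4],
    [0.085, -0.043, 0.034, -0.003, 0, 0, 8.4],
    [0.085, -0.037, 0.04, -0.003, 0, 0, 8.4],
    [0.085, -0.031, 0.045, -0.003, 0, 0, 8.4],
  ],
)

```text
clock: 1.35
eef_pos: [0.6114, 0.3587, 0.2661]
tcp_rot: [-0.0, 0.75, 0.662, -0.0]
wrist_force: [0.3, 0.9, 0.6]
finger_gap: 0.0853
```

```bash
python3 - <<'E'
from plan import *
show()
Q=tool(-7.2,-27); z=Q.apply([0,0,1])
P=np.array([.6039,.0179,.0599])+.024*z
A=P-.11*z
plan([(A,Q,10)],.085)
E
```

```text
t 1.35 p [0.6114 0.3587 0.2661] x [ 0.125  0.992 -0.   ] y [ 0.992 -0.125 -0.   ] z [-0. -0. -1.] gap 0.0853 F [0.3 0.9 0.6] q [0.49 0.18 1.31 0.   1.65 0.62]
[[0.085,-0.03,0.0035,0.013,0.0,-2.7,0.0],[0.085,-0.0294,0.0035,0.0143,0.0,-2.7,0.0],[0.085,-0.0286,0.0035,0.0157,0.0,-2.7,0.0],[0.085,-0.0279,0.0035,0.0171,0.0,-2.7,0.0],[0.085,-0.027,0.0035,0.0183,0.0,-2.7,0.0]]
[[0.085,-0.0262,0.0035,0.0197,0.0,-2.7,0.0],[0.085,-0.0251,0.0036,0.0208,0.0,-2.7,0.0],[0.085,-0.0242,0.0035,0.0219,0.0,-2.7,0.0],[0.085,-0.0231,0.0035,0.0231,0.0,-2.7,0.0],[0.085,-0.0221,0.0035,0.0242,0.0,-2.7,0.0]]
```

Request:
move_arm(
  series=[
    [0.085, -0.03, 0.0035, 0.013, 0, -2.7, 0],
    [0.085, -0.0295, 0.0035, 0.0145, 0, -2.7, 0],
    [0.085, -0.0285, 0.0035, 0.0155, 0, -2.7, 0],
    [0.085, -0.028, 0.0035, 0.017, 0, -2.7, 0],
    [0.085, -0.027, 0.0035, 0.0185, 0, -2.7, 0],
  ],
)

```text
clock: 1.98
eef_pos: [0.6093, 0.2078, 0.2007]
tcp_rot: [0.078, 0.743, 0.659, -0.089]
wrist_force: [0.8, -0.7, 0.4]
finger_gap: 0.0849
```

Request:
move_arm(
  series=[
    [0.085, -0.026, 0.0035, 0.0195, 0, -2.7, 0],
    [0.085, -0.025, 0.0035, 0.021, 0, -2.7, 0],
    [0.085, -0.024, 0.0035, 0.022, 0, -2.7, 0],
    [0.085, -0.023, 0.0035, 0.023, 0, -2.7, 0],
    [0.085, -0.022, 0.0035, 0.024, 0, -2.7, 0],
  ],
)

```text
clock: 2.6
eef_pos: [0.6088, 0.0575, 0.1359]
tcp_rot: [0.155, 0.727, 0.645, -0.175]
wrist_force: [-0.6, -1.2, -0.5]
finger_gap: 0.0849
```

```bash
python3 - <<'E'
from plan import *
show()
Q=tool(-7.2,-27); z=Q.apply([0,0,1])
P=np.array([.6039,.0179,.0599])+.024*z
plan([(P-.02*z,Q,3),(P,Q,2)],.085)
a=snap('top','top1')['image'];b=snap('side','side1')['image']
f=lambda i,x,y,w,h,s:cv2.resize(i[y:y+h,x:x+w],None,fx=s,fy=s,interpolation=cv2.INTER_CUBIC)
cv2.imwrite('pics/c1.png',np.hstack([f(a,260,150,160,160,2.5),f(b,270,140,160,160,2.5)])[:,:,::-1])
E
```

```text
t 2.6 p [0.6088 0.0575 0.1359] x [ 0.106  0.884 -0.455] y [ 0.993 -0.12  -0.001] z [-0.055 -0.452 -0.89 ] gap 0.0849 F [-0.6 -1.2 -0.5] q [ 0.25  0.13  1.64 -0.44  1.56  0.42]
[[0.085,-0.0003,0.0,0.0299,0.0,0.0,0.1],[0.085,-0.0003,-0.0001,0.03,0.1,0.1,0.1],[0.085,-0.0003,0.0001,0.0299,0.0,0.0,0.1],[0.085,0.0,0.0,0.01,0.0,0.0,0.0],[0.085,0.0,0.0,0.01,0.0,0.0,0.0]]
```

View pics/c1.png

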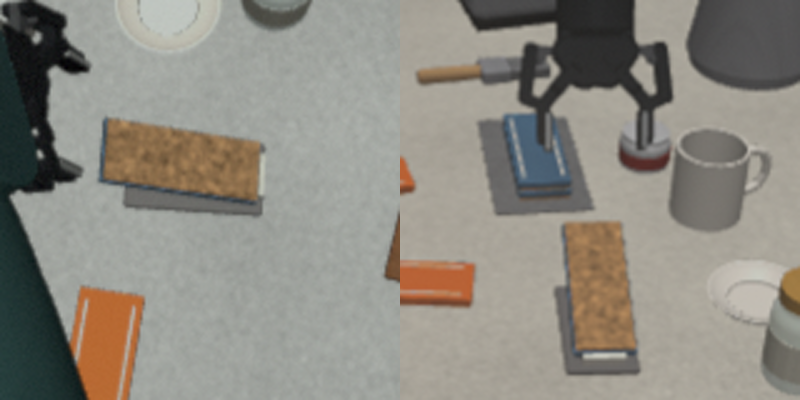

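The picture shows the gripper straddling the trivet's axis just uphill of it (tips at crop (85,65) and (80,172)). Descending now.

Request:
move_arm(
  series=[
    [0.085, 0, 0, 0.03, 0, 0, 0.1],
    [0.085, 0, 0, 0.03, 0, 0, 0.1],
    [0.085, -0.001, 0, 0.03, 0, 0, 0.1],
    [0.085, 0, 0, 0.01, 0, 0, 0],
    [0.085, 0, 0, 0.01, 0, 0, 0],
  ],
)

```text
clock: 3.32
eef_pos: [0.6034, 0.0084, 0.0396]
tcp_rot: [0.155, 0.729, 0.643, -0.174]
wrist_force: [-0.2, 0.2, 0.4]
finger_gap: 0.0846
```

```bash
python3 - <<'E'
from plan import *
show()
a=snap('top','top2')['image'];b=snap('side','side2')['image']
f=lambda i,x,y,w,h,s:cv2.resize(i[y:y+h,x:x+w],None,fx=s,fy=s,interpolation=cv2.INTER_CUBIC)
cv2.imwrite('pics/c2.png',np.hstack([f(a,260,170,100,100,4),f(b,310,190,100,100,4)])[:,:,::-1])
E
```

```text
t 3.33 p [0.6034 0.0084 0.0396] x [ 0.112  0.884 -0.453] y [ 0.992 -0.124  0.003] z [-0.053 -0.45  -0.891] gap 0.0846 F [-0.2  0.2  0.4] q [ 0.18  0.18  1.75 -0.46  1.38  0.43]
```

View pics/c2.png

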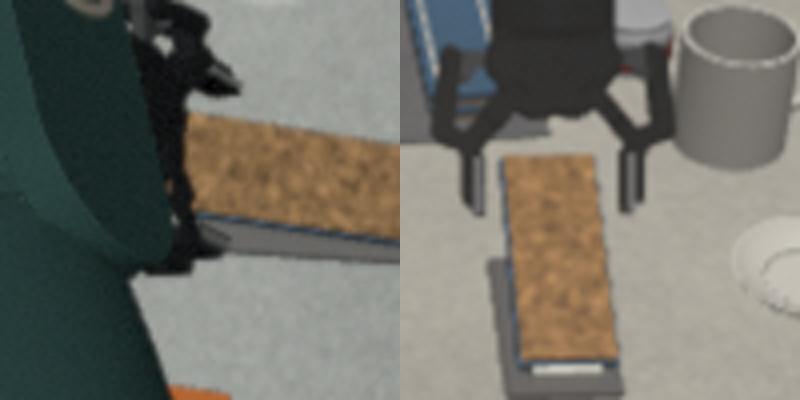

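Side view: pads at (475,185) and (632,185) straddle the raised end (505–598) symmetrically. Closing.

Request:
move_arm(
  series=[
    [0.05, 0, 0, 0, 0, 0, 0],
    [0.05, 0, 0, 0, 0, 0, 0],
    [0.05, 0, 0, 0, 0, 0, 0],
    [0.05, 0, 0, 0, 0, 0, 0],
    [0.05, 0, 0, 0, 0, 0, 0],
  ],
  force=80,
)

```text
clock: 4.05
eef_pos: [0.6034, 0.0084, 0.0403]
tcp_rot: [0.156, 0.729, 0.643, -0.174]
wrist_force: [-0.3, 2.1, 4.6]
finger_gap: 0.0587
```

```bash
python3 - <<'E'
from plan import *
show()
p,r,o=st()
plan([(p+[0,0,.05],r,3),(p+[0,.0,.08],r,2)],.05)
E
```

```text
t 4.05 p [0.6034 0.0084 0.0403] x [ 0.112  0.884 -0.454] y [ 0.992 -0.124  0.004] z [-0.053 -0.451 -0.891] gap 0.0587 F [-0.3  2.1  4.6] q [ 0.18  0.18  1.75 -0.46  1.38  0.43]
[[0.05,-0.0076,0.0001,-0.0149,0.0,0.0,0.0],[0.05,-0.0075,0.0,-0.0148,0.0,0.0,0.0],[0.05,-0.0076,0.0001,-0.0149,0.0,0.0,0.0],[0.05,-0.0068,0.0001,-0.0133,0.0,0.0,0.0],[0.05,-0.0068,0.0,-0.0134,0.0,0.0,0.0]]
```

Request:
move_arm(
  series=[
    [0.05, -0.004, 0, -0.008, 0, 0, 0],
    [0.05, -0.008, 0, -0.015, 0, 0, 0],
    [0.05, -0.008, 0, -0.016, 0, 0, 0],
    [0.05, -0.01, 0, -0.02, 0, 0, 0],
    [0.05, -0.01, 0, -0.02, 0, 0, 0],
  ],
)

```text
clock: 4.68
eef_pos: [0.6028, 0.0083, 0.1296]
tcp_rot: [0.156, 0.729, 0.643, -0.174]
wrist_force: [0.8, -0.1, -2.8]
finger_gap: 0.0586
```

```bash
cat > off.py <<'E'
from plan import *
r0=R.from_matrix(np.array([[.112,.992,-.053],[.884,-.124,-.451],[-.454,.004,-.891]]))
o1=r0.inv().apply(np.array([.5985,-.0245,.046])-[.6034,.0084,.0401])
E
python3 - <<'E'
from off import *
show(); print('o1',o1); o1[1]=0
Q=tool(-19.3,45)
C=np.array([.510,-.289,.195]); T=C-Q.apply(o1)
C0=np.array([.56,-.13,.23]);Qm=tool(-13,15)
plan([(C0-Qm.apply(o1),Qm,7),(T,Q,8)],.05); print(T,T-[0,0,.195-.087])
E
```

```text
t 4.67 p [0.6028 0.0083 0.1296] x [ 0.112  0.884 -0.454] y [ 0.992 -0.124  0.003] z [-0.054 -0.451 -0.891] gap 0.0586 F [ 0.8 -0.1 -2.8] q [ 0.18  0.09  1.68 -0.45  1.52  0.37]
o1 [-0.03230873 -0.00076204  0.00983846]
[[0.05,-0.0222,-0.0031,-0.0077,0.1,6.0,0.8],[0.05,-0.0213,-0.0029,-0.0099,0.1,6.0,0.9],[0.05,-0.0202,-0.0025,-0.0121,0.1,6.0,0.8],[0.05,-0.0188,-0.0023,-0.0142,0.1,6.0,0.9],[0.05,-0.0173,-0.0021,-0.016,0.2,6.0,0.9]]
[[0.05,-0.0156,-0.0018,-0.0178,0.1,5.9,0.8],[0.05,-0.0136,-0.0017,-0.0192,0.1,6.0,0.8],[0.05,-0.0224,-0.0014,-0.003,-0.4,3.8,0.7],[0.05,-0.0221,-0.0011,-0.0045,-0.4,3.7,0.7],[0.05,-0.0218,-0.0008,-0.0059,-0.4,3.8,0.7]]
[[0.05,-0.0214,-0.0005,-0.0073,-0.4,3.7,0.7],[0.05,-0.0209,-0.0002,-0.0088,-0.4,3.8,0.7],[0.05,-0.0202,0.0001,-0.01,-0.4,3.7,0.7],[0.05,-0.0196,0.0005,-0.0114,-0.4,3.8,0.7],[0.05,-0.0187,0.0007,-0.0126,-0.4,3.7,0.7]]
[ 0.5152515  -0.27400406  0.22480256] [ 0.5152515  -0.27400406  0.11680256]
```

Request:
move_arm(
  series=[
    [0.05, -0.022, -0.003, -0.008, 0.1, 6, 0.8],
    [0.05, -0.021, -0.003, -0.01, 0.1, 6, 0.9],
    [0.05, -0.02, -0.0025, -0.012, 0.1, 6, 0.8],
    [0.05, -0.019, -0.0025, -0.014, 0.1, 6, 0.9],
    [0.05, -0.017, -0.002, -0.016, 0.2, 6, 0.9],
  ],
)

```text
clock: 5.3
eef_pos: [0.5765, -0.0702, 0.2141]
tcp_rot: [-0.014, 0.773, 0.633, 0.025]
wrist_force: [0.6, 1.3, -2.5]
finger_gap: 0.0592
```

Request:
move_arm(
  series=[
    [0.05, -0.016, -0.002, -0.018, 0.1, 6, 0.8],
    [0.05, -0.014, -0.002, -0.019, 0.1, 6, 0.8],
    [0.05, -0.022, -0.0015, -0.003, -0.4, 3.8, 0.7],
    [0.05, -0.022, -0.001, -0.0045, -0.4, 3.7, 0.7],
    [0.05, -0.022, -0.001, -0.006, -0.4, 3.8, 0.7],
  ],
)

```text
clock: 5.92
eef_pos: [0.5461, -0.1668, 0.2382]
tcp_rot: [-0.136, 0.773, 0.591, 0.184]
wrist_force: [-0.4, -0.1, -2.7]
finger_gap: 0.0587
```

Request:
move_arm(
  series=[
    [0.05, -0.0215, -0.0005, -0.0075, -0.4, 3.7, 0.7],
    [0.05, -0.021, 0, -0.009, -0.4, 3.8, 0.7],
    [0.05, -0.02, 0, -0.01, -0.4, 3.7, 0.7],
    [0.05, -0.0195, 0.0005, -0.0115, -0.4, 3.8, 0.7],
    [0.05, -0.019, 0.0005, -0.0125, -0.4, 3.7, 0.7],
  ],
)

```text
clock: 6.55
eef_pos: [0.5138, -0.2747, 0.2238]
tcp_rot: [-0.222, 0.753, 0.534, 0.313]
wrist_force: [0.4, 0.1, -2.9]
finger_gap: 0.0591
```

```bash
python3 - <<'E'
from off import *
show(); o1[1]=0
Q=tool(-19.3,45)
T=np.array([.510,-.289,.195])-Q.apply(o1)
plan([(T,Q,2)],.05)
c=snap('top','top3');d=snap('side','side3')
f=lambda i,x,y,w,h,s:cv2.resize(i[y:y+h,x:x+w],None,fx=s,fy=s,interpolation=cv2.INTER_CUBIC)
cv2.imwrite('pics/c3.png',np.hstack([f(c['image'],395,180,130,130,3),f(d['image'],270,230,130,160,3)[:390]])[:,:,::-1])
# predicted corners of standing trivet: body axes from tool
p,r,_=st(); B=r*r0.inv()*(R.from_euler('z',np.radians(82.8))*R.from_euler('y',-np.radians(18))*R.from_euler('x',180,degrees=True))
print(B.as_matrix().round(3))
ctr=p+r.apply(o1); print(ctr)
K=np.array([[x,y,z] for x in(.075,-.075) for y in(-.03,.03) for z in(-.006,.006)])
for n,cc,o in(('top',c,(395,180)),('side',d,(270,230))): print(n,((proj(cc,ctr+B.apply(K))-o)*3).round(0).tolist())
E
```

```text
t 6.55 p [ 0.5138 -0.2747  0.2238] x [0.233 0.666 0.709] y [ 0.944 -0.33   0.   ] z [ 0.234  0.669 -0.706] gap 0.0591 F [ 0.4  0.1 -2.9] q [-0.85  0.09  1.62  0.69  1.82 -0.47]
[[0.05,0.0007,0.0006,0.0,0.0,-0.1,0.0],[0.05,0.0008,0.0005,0.0001,0.0,0.0,0.0]]
[[ 0.004  0.944  0.33 ]
 [-0.004 -0.33   0.944]
 [ 1.    -0.005  0.003]]
[ 0.5078707  -0.29063972  0.19214918]
top [[267.0, 172.0], [247.0, 166.0], [286.0, 80.0], [267.0, 75.0], [201.0, 221.0], [185.0, 216.0], [219.0, 141.0], [202.0, 136.0]]
side [[170.0, 68.0], [173.0, 56.0], [275.0, 80.0], [277.0, 67.0], [160.0, 256.0], [162.0, 243.0], [255.0, 268.0], [257.0, 254.0]]
```

View pics/c3.png

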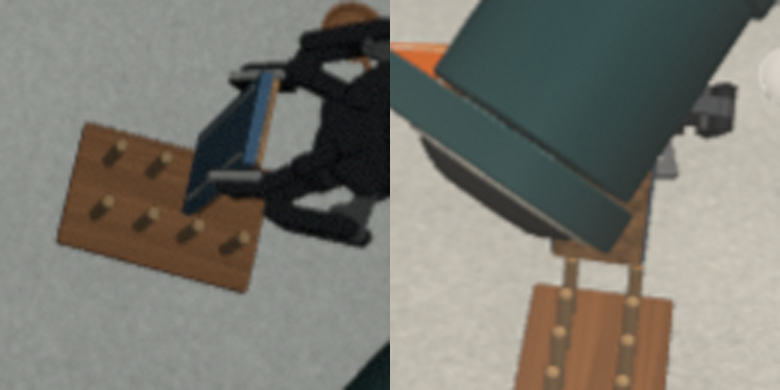

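Trivet is in hand, upright, blue face toward +y. Its corners match the prediction within about 3 crop px (top: (263,72) against (267,75), (185,213) against (185,216)). Lowering into the middle slot.

```bash
python3 - <<'E'
from off import *
p,r,_=st(); Q=tool(-19.3,45)
plan([(p+[.0018,.0015,0],Q,1),(p+[.0018,.0015,-.096],Q,4)],.05)
E
```

```text
[[0.05,0.0014,0.0012,0.0014,0.0,-0.1,-0.2],[0.05,-0.017,0.0,0.017,0.0,0.0,0.0],[0.05,-0.017,0.0,0.0169,0.0,0.0,0.0],[0.05,-0.0169,0.0,0.017,0.0,0.0,0.0],[0.05,-0.017,0.0,0.0169,0.0,0.0,0.0]]
```

Request:
move_arm(
  series=[
    [0.05, 0.0014, 0.0012, 0.0014, 0, 0, 0],
    [0.05, -0.017, 0, 0.017, 0, 0, 0],
    [0.05, -0.017, 0, 0.017, 0, 0, 0],
    [0.05, -0.017, 0, 0.017, 0, 0, 0],
    [0.05, -0.017, 0, 0.017, 0, 0, 0],
  ],
)

```text
clock: 7.28
eef_pos: [0.5158, -0.2718, 0.1244]
tcp_rot: [-0.223, 0.754, 0.534, 0.312]
wrist_force: [-1.1, -0.2, -1.7]
finger_gap: 0.059
```

Request:
move_arm(
  series=[
    [0.05, -0.001, 0, 0.001, 0, 0, 0],
    [0.05, -0.001, 0, 0.001, 0, 0, 0],
    [0.05, -0.0007, 0, 0.0007, 0, 0, 0],
    [0.05, 0, 0, 0, 0, 0, 0],
    [0.05, 0, 0, 0, 0, 0, 0],
  ],
)

```text
clock: 7.9
eef_pos: [0.5161, -0.2722, 0.123]
tcp_rot: [-0.222, 0.754, 0.534, 0.312]
wrist_force: [-1.7, -0.1, -2.0]
finger_gap: 0.059
```

```bash
python3 - <<'E'
from off import *
show(); p,r,_=st(); o1[1]=0; print(p+r.apply(o1))
E
```

```text
t 7.9 p [ 0.5161 -0.2722  0.123 ] x [0.234 0.666 0.708] y [ 0.944 -0.331 -0.001] z [ 0.234  0.668 -0.706] gap 0.059 F [-1.7 -0.1 -2. ] q [-0.84  0.17  1.7   0.67  1.69 -0.57]
[ 0.51079566 -0.28716553  0.09321912]
```

Request:
move_arm(
  series=[
    [0.05, -0.001, 0, 0.001, 0, 0, 0],
    [0.05, -0.0007, 0, 0.0007, 0, 0, 0],
    [0.05, -0.0007, 0, 0.0007, 0, 0, 0],
    [0.05, 0, 0, 0, 0, 0, 0],
    [0.05, 0, 0, 0, 0, 0, 0],
  ],
)

```text
clock: 8.52
eef_pos: [0.516, -0.2721, 0.1193]
tcp_rot: [-0.222, 0.754, 0.534, 0.312]
wrist_force: [0.4, 0.3, -1.7]
finger_gap: 0.0589
```

```bash
python3 - <<'E'
from off import *
show(); p,r,_=st(); o1[1]=0; print(p+r.apply(o1))
E
```

```text
t 8.53 p [ 0.516  -0.2721  0.1193] x [0.235 0.666 0.708] y [ 0.944 -0.331 -0.001] z [ 0.234  0.668 -0.706] gap 0.0589 F [ 0.4  0.3 -1.7] q [-0.84  0.17  1.71  0.67  1.68 -0.58]
[ 0.51070306 -0.2870744   0.08946808]
```

Request:
move_arm(
  series=[
    [0.05, -0.0005, 0, 0.0005, 0, 0, 0],
    [0.05, -0.0005, 0, 0.0005, 0, 0, 0],
    [0.05, -0.0003, 0, 0.0003, 0, 0, 0],
    [0.05, 0, 0, 0, 0, 0, 0],
    [0.05, 0, 0, 0, 0, 0, 0],
  ],
)

```text
clock: 9.15
eef_pos: [0.516, -0.2721, 0.118]
tcp_rot: [-0.222, 0.753, 0.534, 0.313]
wrist_force: [-3.0, 1.0, 5.6]
finger_gap: 0.0589
```

Request:
move_arm(
  series=[
    [0.05, -0.0003, 0, 0.0003, 0, 0, 0],
    [0.05, -0.0003, 0, 0.0003, 0, 0, 0],
    [0.05, -0.0003, 0, 0.0003, 0, 0, 0],
    [0.05, 0, 0, 0, 0, 0, 0],
    [0.05, 0, 0, 0, 0, 0, 0],
  ],
)

```text
clock: 9.78
eef_pos: [0.5161, -0.2721, 0.118]
tcp_rot: [-0.222, 0.753, 0.534, 0.313]
wrist_force: [-6.7, 2.0, 15.7]
finger_gap: 0.0588
```

```bash
python3 - <<'E'
from off import *
show(); p,r,_=st(); o1[1]=0; print(p+r.apply(o1))
E
```

```text
t 9.78 p [ 0.5161 -0.2721  0.118 ] x [0.233 0.666 0.709] y [ 0.944 -0.33  -0.   ] z [ 0.234  0.669 -0.706] gap 0.0588 F [-6.7  2.  15.7] q [-0.84  0.18  1.71  0.67  1.68 -0.58]
[ 0.51084424 -0.28702464  0.08816319]
```

Contact with the rack base (about 16 N, height agrees to 1 mm). Release gently and back off.

Request:
move_arm(
  series=[
    [0.061, 0, 0, 0, 0, 0, 0],
    [0.064, 0, 0, 0, 0, 0, 0],
    [0.07, 0, 0, 0, 0, 0, 0],
    [0.085, 0, 0, 0, 0, 0, 0],
    [0.085, 0, 0, 0, 0, 0, 0],
  ],
)

```text
clock: 10.4
eef_pos: [0.516, -0.2721, 0.1161]
tcp_rot: [-0.222, 0.754, 0.534, 0.312]
wrist_force: [-0.1, -0.7, 0.1]
finger_gap: 0.0844
```

Request:
move_arm(
  series=[
    [0.085, 0, 0, -0.01, 0, 0, 0],
    [0.085, 0, 0, -0.02, 0, 0, 0],
    [0.085, 0, 0, -0.03, 0, 0, 0],
    [0.085, 0, 0, -0.04, 0, 0, 0],
    [0.085, 0, 0, -0.03, 0, 0, 0],
  ],
)

```text
clock: 11.02
eef_pos: [0.4849, -0.361, 0.2103]
tcp_rot: [-0.221, 0.754, 0.534, 0.312]
wrist_force: [0.2, 0.6, -0.5]
finger_gap: 0.0852
```

```bash
python3 - <<'E'
from off import *
show()
c=snap('top','top4');d=snap('side','side4')
f=lambda i,x,y,w,h,s:cv2.resize(i[y:y+h,x:x+w],None,fx=s,fy=s,interpolation=cv2.INTER_CUBIC)
cv2.imwrite('pics/c4.png',np.hstack([f(c['image'],400,190,100,100,4),f(d['image'],290,290,100,100,4)])[:,:,::-1])
B=R.from_euler('z',-19.3,degrees=True)*R.from_matrix(np.array([[0,1,0],[0,0,1],[1,0,0.]]))
K=np.array([[x,y,z] for x in(.075,-.075) for y in(-.03,.03) for z in(-.006,.006)])
for n,cc,o in(('top',c,(400,190)),('side',d,(290,290))): print(n,((proj(cc,np.array([.511,-.287,.087])+B.apply(K))-o)*4).round(0).tolist())
E
```

```text
t 11.03 p [ 0.4849 -0.361   0.2103] x [0.235 0.667 0.707] y [ 0.943 -0.332  0.   ] z [ 0.235  0.667 -0.707] gap 0.0852 F [ 0.2  0.6 -0.5] q [-0.96  0.2   1.52  0.65  1.88 -0.57]
top [[264.0, 231.0], [241.0, 225.0], [288.0, 120.0], [265.0, 114.0], [194.0, 285.0], [174.0, 279.0], [216.0, 187.0], [196.0, 181.0]]
side [[142.0, 26.0], [146.0, 8.0], [273.0, 41.0], [275.0, 23.0], [131.0, 245.0], [134.0, 228.0], [250.0, 261.0], [252.0, 242.0]]
```

View pics/c4.png

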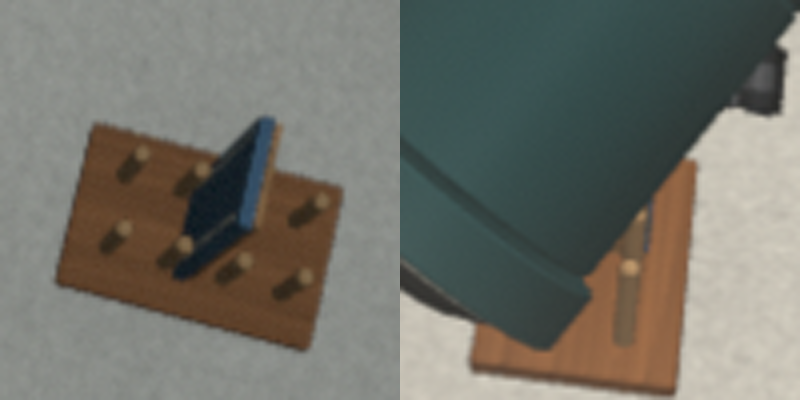

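Trivet stands upright in the middle slot, its top face at (262,117)–(262,228) as predicted. Crossing over to grip from the blue (+y) side.

```bash
python3 - <<'E'
from off import *
Q=tool(-19.3,-45); z=Q.apply([0,0,1]);P=np.array([.511,-.287,.129])+.024*z
print(z,P)
plan([([.50,-.31,.31],tool(-19.3,0),7),(P-.10*z,Q,8)],.085)
E
```

```text
[-0.23370897 -0.66736805 -0.70710678] [ 0.50539098 -0.30301683  0.11202944]
[[0.085,0.0154,-0.0004,-0.0046,0.0,-6.4,0.0],[0.085,0.0148,-0.0005,-0.0062,0.0,-6.4,0.0],[0.085,0.014,-0.0004,-0.0079,0.1,-6.5,0.0],[0.085,0.0131,-0.0005,-0.0094,0.0,-6.4,-0.1],[0.085,0.0119,-0.0004,-0.0108,0.0,-6.4,0.0]]
[[0.085,0.0106,-0.0004,-0.0121,0.1,-6.4,0.0],[0.085,0.0092,-0.0005,-0.0132,0.0,-6.4,0.0],[0.085,0.0099,0.0004,0.0159,0.0,-5.6,0.0],[0.085,0.0114,0.0003,0.0149,0.0,-5.7,0.0],[0.085,0.0128,0.0004,0.0137,0.0,-5.6,0.0]]
[[0.085,0.0141,0.0003,0.0123,0.0,-5.6,0.0],[0.085,0.0152,0.0004,0.0109,0.0,-5.6,0.0],[0.085,0.0162,0.0004,0.0094,0.0,-5.7,0.0],[0.085,0.0171,0.0003,0.0077,0.0,-5.6,0.0],[0.085,0.0177,0.0004,0.0061,0.0,-5.6,0.0]]
```

Request:
move_arm(
  series=[
    [0.085, 0.0155, 0, -0.0045, 0, -6.4, 0],
    [0.085, 0.015, -0.0005, -0.006, 0, -6.4, 0],
    [0.085, 0.014, -0.0005, -0.008, 0, -6.4, 0],
    [0.085, 0.013, -0.0005, -0.0095, 0, -6.4, 0],
    [0.085, 0.012, -0.0005, -0.011, 0, -6.4, 0],
  ],
)

```text
clock: 11.75
eef_pos: [0.4964, -0.3218, 0.2796]
tcp_rot: [-0.065, 0.811, 0.575, 0.091]
wrist_force: [0.6, -0.1, 0.0]
finger_gap: 0.0851
```

Request:
move_arm(
  series=[
    [0.085, 0.0105, -0.0005, -0.012, 0, -6.4, 0],
    [0.085, 0.009, -0.0005, -0.013, 0, -6.4, 0],
    [0.085, 0.01, 0, 0.016, 0, -5.6, 0],
    [0.085, 0.0115, 0, 0.015, 0, -5.6, 0],
    [0.085, 0.013, 0.0005, 0.0135, 0, -5.6, 0],
  ],
)

```text
clock: 12.38
eef_pos: [0.511, -0.2787, 0.259]
tcp_rot: [0.084, 0.807, 0.572, -0.119]
wrist_force: [-0.5, -0.9, 0.3]
finger_gap: 0.0854
```

Request:
move_arm(
  series=[
    [0.085, 0.014, 0.0005, 0.0125, 0, -5.6, 0],
    [0.085, 0.015, 0.0005, 0.011, 0, -5.6, 0],
    [0.085, 0.016, 0.0005, 0.0095, 0, -5.7, 0],
    [0.085, 0.017, 0.0005, 0.0075, 0, -5.6, 0],
    [0.085, 0.0175, 0.0005, 0.006, 0, -5.6, 0],
  ],
)

```text
clock: 13.0
eef_pos: [0.5296, -0.233, 0.18]
tcp_rot: [0.22, 0.754, 0.535, -0.311]
wrist_force: [-0.4, -0.3, 0.4]
finger_gap: 0.0851
```

```bash
python3 - <<'E'
from off import *
show()
Q=tool(-19.3,-45); z=Q.apply([0,0,1]);P=np.array([.511,-.287,.129])+.024*z
plan([(P-.03*z,Q,3),(P,Q,2)],.085)
E
```

```text
t 13.0 p [ 0.5296 -0.233   0.18  ] x [ 0.234  0.67  -0.705] y [ 0.944 -0.331 -0.001] z [-0.233 -0.665 -0.709] gap 0.0851 F [-0.4 -0.3  0.4] q [-0.11  0.02  1.77 -0.76  1.57  0.31]
[[0.085,-0.0015,0.0001,0.0235,0.0,-0.1,0.0],[0.085,-0.0015,0.0001,0.0235,0.0,0.0,0.0],[0.085,-0.0015,0.0001,0.0234,0.0,-0.1,0.0],[0.085,0.0,0.0,0.015,0.0,0.0,0.0],[0.085,0.0,0.0,0.015,0.0,0.0,0.0]]
```

Request:
move_arm(
  series=[
    [0.085, -0.0015, 0, 0.0235, 0, 0, 0],
    [0.085, -0.0015, 0, 0.0235, 0, 0, 0],
    [0.085, -0.0015, 0, 0.0235, 0, 0, 0],
    [0.085, 0, 0, 0.015, 0, 0, 0],
    [0.085, 0, 0, 0.015, 0, 0, 0],
  ],
)

```text
clock: 13.62
eef_pos: [0.505, -0.3035, 0.1117]
tcp_rot: [0.219, 0.755, 0.535, -0.31]
wrist_force: [0.2, 0.8, -1.1]
finger_gap: 0.0849
```

Request:
move_arm(
  series=[
    [0.07, 0, 0, 0, 0, 0, 0],
    [0.064, 0, 0, 0, 0, 0, 0],
    [0.06, 0, 0, 0, 0, 0, 0],
    [0.05, 0, 0, 0, 0, 0, 0],
    [0.05, 0, 0, 0, 0, 0, 0],
  ],
  force=80,
)

```text
clock: 14.25
eef_pos: [0.5053, -0.303, 0.1128]
tcp_rot: [0.219, 0.755, 0.535, -0.31]
wrist_force: [-3.0, 2.5, 5.8]
finger_gap: 0.0588
```

```bash
python3 - <<'E'
from off import *
show()
E
```

```text
t 14.25 p [ 0.5053 -0.303   0.1128] x [ 0.235  0.671 -0.703] y [ 0.944 -0.331 -0.001] z [-0.233 -0.663 -0.711] gap 0.0588 F [-3.   2.5  5.8] q [-0.23  0.05  1.85 -0.79  1.41  0.3 ]
```

Gripped (gap 58.8 mm). Lifting straight out.

Request:
move_arm(
  series=[
    [0.05, -0.007, 0, -0.007, 0, 0, 0],
    [0.05, -0.014, 0, -0.014, 0, 0, 0],
    [0.05, -0.018, 0, -0.018, 0, 0, 0],
    [0.05, -0.018, 0, -0.018, 0, 0, 0],
    [0.05, -0.018, 0, -0.018, 0, 0, 0],
  ],
)

```text
clock: 14.88
eef_pos: [0.505, -0.3038, 0.2205]
tcp_rot: [0.22, 0.755, 0.535, -0.31]
wrist_force: [0.3, 0.5, -2.6]
finger_gap: 0.0589
```

```bash
cat >> off.py <<'E'
r2=R.from_matrix(np.array([[.235,.944,-.233],[.671,-.331,-.663],[-.703,-.001,-.711]]))
o2=r2.inv().apply(np.array([.511,-.287,.087])-[.5053,-.303,.1128]); 
E
python3 - <<'E'
from off import *
show(); print(o2); o2[1]=0
# final: trivet x points to -y world(approx), yaw 85.7 pile -> psi -4.3, tilt +45
pile=np.array([.599,.264])
Qm=tool(-12,0);C1=np.array([.56,-.10,.24]); 
Q=tool(-4.3,45);C2=np.array([*pile,.034+.07])
plan([(C1-Qm.apply(o2),Qm,8),(C2+[-.0,-.13,.08]-tool(-4.3,35).apply(o2),tool(-4.3,35),7),(C2-Q.apply(o2),Q,5)],.05)
print(C2-Q.apply(o2))
E
```

```text
t 14.88 p [ 0.505  -0.3038  0.2205] x [ 0.236  0.672 -0.702] y [ 0.944 -0.331 -0.   ] z [-0.233 -0.663 -0.712] gap 0.0589 F [ 0.3  0.5 -2.6] q [-0.24 -0.04  1.76 -0.77  1.54  0.17]
[0.03021713 0.00010321 0.00640658]
[[0.05,0.0138,-0.0015,-0.0182,-0.4,5.6,-0.9],[0.05,0.0155,-0.0011,-0.0167,-0.3,5.5,-0.8],[0.05,0.0171,-0.0008,-0.0152,-0.4,5.6,-0.9],[0.05,0.0184,-0.0004,-0.0134,-0.3,5.6,-0.9],[0.05,0.0197,-0.0001,-0.0116,-0.4,5.6,-0.8]]
[[0.05,0.0208,0.0003,-0.0096,-0.3,5.5,-0.9],[0.05,0.0215,0.0007,-0.0075,-0.4,5.6,-0.9],[0.05,0.0222,0.001,-0.0055,-0.4,5.6,-0.9],[0.05,0.0341,-0.0009,0.0107,0.3,5.0,-1.1],[0.05,0.0331,-0.0003,0.0136,0.4,5.0,-1.0]]
[[0.05,0.0318,0.0005,0.0164,0.3,5.0,-1.1],[0.05,0.0302,0.0011,0.0192,0.4,5.0,-1.0],[0.05,0.0284,0.0018,0.0216,0.3,4.9,-1.1],[0.05,0.0264,0.0025,0.0241,0.3,5.0,-1.0],[0.05,0.0242,0.003,0.0262,0.4,5.0,-1.1]]
[[0.05,0.0119,-0.0019,0.029,0.0,2.0,0.0],[0.05,0.0109,-0.002,0.0295,0.0,2.0,0.0],[0.05,0.0099,-0.0019,0.0298,0.0,2.0,0.0],[0.05,0.0089,-0.002,0.0301,0.0,2.0,0.0],[0.05,0.0077,-0.0019,0.0304,0.0,2.0,0.0]]
[0.59705829 0.23817602 0.0871634 ]
```

Request:
move_arm(
  series=[
    [0.05, 0.014, -0.0015, -0.018, -0.4, 5.6, -0.9],
    [0.05, 0.0155, -0.001, -0.0165, -0.3, 5.6, -0.8],
    [0.05, 0.017, -0.001, -0.015, -0.4, 5.6, -0.9],
    [0.05, 0.0185, -0.0005, -0.0135, -0.3, 5.6, -0.9],
    [0.05, 0.0195, 0, -0.0115, -0.4, 5.6, -0.8],
  ],
)

```text
clock: 15.5
eef_pos: [0.5355, -0.1946, 0.2356]
tcp_rot: [0.083, 0.783, 0.605, -0.116]
wrist_force: [0.2, 0.3, -2.1]
finger_gap: 0.0586
```

Request:
move_arm(
  series=[
    [0.05, 0.021, 0, -0.0095, -0.3, 5.5, -0.9],
    [0.05, 0.0215, 0.0005, -0.0075, -0.4, 5.6, -0.9],
    [0.05, 0.022, 0.001, -0.0055, -0.4, 5.6, -0.9],
    [0.05, 0.034, -0.001, 0.0105, 0.3, 5, -1.1],
    [0.05, 0.033, 0, 0.0135, 0.4, 5, -1],
  ],
)

```text
clock: 16.12
eef_pos: [0.5656, -0.0622, 0.2241]
tcp_rot: [-0.061, 0.762, 0.642, 0.066]
wrist_force: [0.9, -0.1, -3.1]
finger_gap: 0.0589
```

Request:
move_arm(
  series=[
    [0.05, 0.032, 0.0005, 0.0165, 0.3, 5, -1.1],
    [0.05, 0.03, 0.001, 0.019, 0.4, 5, -1],
    [0.05, 0.0285, 0.002, 0.0215, 0.3, 5, -1.1],
    [0.05, 0.0265, 0.0025, 0.024, 0.3, 5, -1],
    [0.05, 0.024, 0.003, 0.026, 0.4, 5, -1.1],
  ],
)

```text
clock: 16.75
eef_pos: [0.5967, 0.1059, 0.1714]
tcp_rot: [-0.206, 0.698, 0.649, 0.223]
wrist_force: [0.1, 0.5, -1.6]
finger_gap: 0.0585
```

```bash
python3 - <<'E'
from off import *
show(); o2[1]=0
pile=np.array([.599,.264])
Q=tool(-4.3,45);C2=np.array([*pile,.034+.07])
plan([(C2-Q.apply(o2),Q,5)],.05)
E
```

```text
t 16.75 p [0.5967 0.1059 0.1714] x [0.059 0.814 0.578] y [ 0.997 -0.073  0.001] z [ 0.043  0.576 -0.816] gap 0.0585 F [ 0.1  0.5 -1.6] q [-0.15 -0.02  1.77  0.62  1.47 -0.16]
[[0.05,0.0118,-0.0019,0.029,0.0,1.9,0.0],[0.05,0.0108,-0.0019,0.0294,0.0,2.0,0.1],[0.05,0.0098,-0.0019,0.0297,0.0,1.9,0.0],[0.05,0.0088,-0.0019,0.03,0.0,1.9,0.0],[0.05,0.0078,-0.0019,0.0303,0.0,2.0,0.0]]
```

Request:
move_arm(
  series=[
    [0.05, 0.012, -0.002, 0.029, 0, 2, 0],
    [0.05, 0.011, -0.002, 0.0295, 0, 2, 0],
    [0.05, 0.01, -0.002, 0.0295, 0, 2, 0],
    [0.05, 0.009, -0.002, 0.03, 0, 2, 0],
    [0.05, 0.0075, -0.002, 0.03, 0, 2, 0],
  ],
)

```text
clock: 17.38
eef_pos: [0.5965, 0.2383, 0.0874]
tcp_rot: [-0.261, 0.676, 0.629, 0.282]
wrist_force: [0.2, 0.3, -1.9]
finger_gap: 0.0586
```

Request:
move_arm(
  series=[
    [0.05, 0, 0, 0, 0, 0, 0],
    [0.05, 0, 0, 0, 0, 0, 0],
    [0.05, 0, 0, 0, 0, 0, 0],
    [0.05, 0, 0, 0, 0, 0, 0],
    [0.05, 0, 0, 0, 0, 0, 0],
  ],
)

```text
clock: 18.0
eef_pos: [0.5964, 0.2373, 0.0871]
tcp_rot: [-0.261, 0.677, 0.628, 0.282]
wrist_force: [-0.7, -0.5, -2.5]
finger_gap: 0.0588
```

```bash
cat > ov.py <<'E'
from off import *
K=np.array([[x,y,z] for z in(-.006,.006) for x,y in((-.075,-.03),(-.075,.03),(.075,.03),(.075,-.03))])
def look(tag,pile=(.599,.264),both=True):
    o2[1]=0; show(); p,r,_=st()
    Bt=R.from_euler('z',-19.3,degrees=True)*R.from_matrix(np.array([[0,1,0],[0,0,1],[1,0,0.]]))
    B=r*r2.inv()*Bt; ctr=p+r.apply(o2); print('pred ctr',ctr.round(4),'B',B.as_matrix().round(3).tolist())
    c=snap('top','top'+tag);d=snap('side','side'+tag)
    f=lambda i,x,y,w,h,s:cv2.resize(i[y:y+h,x:x+w],None,fx=s,fy=s,interpolation=cv2.INTER_CUBIC)
    cv2.imwrite(f'pics/c{tag}.png',cv2.convertScaleAbs(np.hstack([f(c['image'],155,180,100,100,4),f(d['image'],270,140,100,100,4)]),alpha=1.3)[:,:,::-1])
    Kp=R.from_euler('z',85.7,degrees=True).apply(K*[1,1,2])+[*pile,.016]
    for n,cc,o in(('top',c,(155,180)),('side',d,(270,140))):
        print(n,'tri',((proj(cc,ctr+B.apply(K))-o)*4).round(0).astype(int).tolist(),'pile',((proj(cc,Kp)-o)*4).round(0).astype(int).tolist())
E
python3 -c "
from ov import *
look('5')"
```

```text
t 18.0 p [0.5964 0.2373 0.0871] x [0.053 0.703 0.709] y [ 0.997 -0.075 -0.   ] z [ 0.053  0.707 -0.705] gap 0.0588 F [-0.7 -0.5 -2.5] q [ 0.01  0.08  1.87  0.84  1.25 -0.22]
pred ctr [0.5983 0.263  0.104 ] B [[-0.076, 0.997, 0.0], [-0.997, -0.076, 0.002], [0.002, 0.0, 1.0]]
top tri [[44, 202], [53, 95], [327, 97], [321, 204], [37, 196], [46, 89], [323, 91], [317, 199]] pile [[353, 142], [348, 241], [92, 239], [99, 140], [346, 131], [341, 232], [80, 230], [88, 129]]
side tri [[166, 97], [248, 94], [281, 200], [191, 203], [167, 82], [249, 79], [282, 184], [192, 188]] pile [[274, 316], [188, 320], [164, 207], [243, 204], [276, 287], [189, 291], [165, 180], [245, 176]]
```

View pics/c5.png

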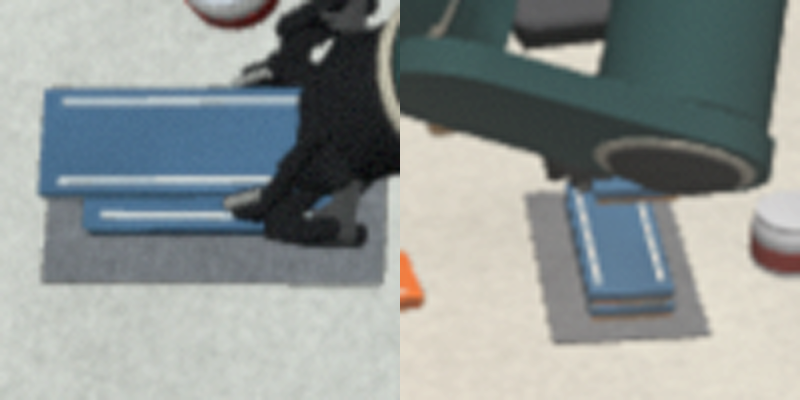

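The held trivet's left corners are at (45,89) and (38,194), against predicted (46,89) and (37,196). The pile's visible corner is at (83,230), predicted (80,230). Lowering to a few mm above it.

```bash
python3 - <<'E'
from off import *
o2[1]=0; Q=tool(-4.3,45);C=np.array([.599,.264,.039])
plan([(C-Q.apply(o2),Q,5)],.05)
E
```

```text
[[0.05,-0.0091,0.0002,0.0092,0.0,0.0,0.0],[0.05,-0.009,0.0001,0.0093,0.0,-0.1,0.0],[0.05,-0.0091,0.0002,0.0093,0.0,0.0,0.0],[0.05,-0.0091,0.0001,0.0092,0.0,-0.1,0.0],[0.05,-0.009,0.0002,0.0093,0.0,0.0,0.0]]
```

Request:
move_arm(
  series=[
    [0.05, -0.008, 0, 0.008, 0, 0, 0],
    [0.05, -0.008, 0, 0.008, 0, 0, 0],
    [0.05, -0.008, 0, 0.008, 0, 0, 0],
    [0.05, -0.008, 0, 0.008, 0, 0, 0],
    [0.05, -0.004, 0.0007, 0.0045, 0, 0, 0],
  ],
)

```text
clock: 18.73
eef_pos: [0.5967, 0.238, 0.0344]
tcp_rot: [-0.262, 0.677, 0.628, 0.281]
wrist_force: [0.5, -0.1, -1.6]
finger_gap: 0.059
```

Request:
move_arm(
  series=[
    [0.05, 0, 0, 0, 0, 0, 0],
    [0.05, 0, 0, 0, 0, 0, 0],
    [0.05, 0, 0, 0, 0, 0, 0],
    [0.05, 0, 0, 0, 0, 0, 0],
    [0.05, 0, 0, 0, 0, 0, 0],
  ],
)

```text
clock: 19.35
eef_pos: [0.597, 0.238, 0.0357]
tcp_rot: [-0.262, 0.677, 0.628, 0.281]
wrist_force: [-0.2, 0.1, -2.3]
finger_gap: 0.0587
```

```bash
python3 - <<'E'
from ov import *
look('6')
c=load('top6');a=c['image']
o=cv2.resize(a[200:256,165:265],None,fx=8,fy=8,interpolation=cv2.INTER_CUBIC)
b=cv2.resize(load('side6')['image'][170:190+30,290:390],None,fx=8,fy=8,interpolation=cv2.INTER_CUBIC)[:150]
b0=cv2.resize(load('top0')['image'][200:256,165:265],None,fx=8,fy=8,interpolation=cv2.INTER_CUBIC)
m=cv2.convertScaleAbs(np.vstack([o,b]),alpha=1.3); cv2.imwrite('pics/c6.png',m[:,:,::-1])
p,r,_=st();o2[1]=0;ctr=p+r.apply(o2)
Bt=R.from_euler('z',-19.3,degrees=True)*R.from_matrix(np.array([[0,1,0],[0,0,1],[1,0,0.]]));B=r*r2.inv()*Bt
print(((proj(c,ctr+B.apply(K))-[165,200])*8).round(0).astype(int).tolist())
E
```

```text
t 19.35 p [0.597  0.238  0.0357] x [0.053 0.703 0.709] y [ 0.997 -0.075 -0.001] z [ 0.053  0.708 -0.705] gap 0.0587 F [-0.2  0.1 -2.3] q [ 0.01  0.14  1.9   0.87  1.19 -0.29]
pred ctr [0.5989 0.2638 0.0526] B [[-0.076, 0.997, 0.0], [-0.997, -0.076, 0.002], [0.002, -0.0, 1.0]]
top tri [[71, 223], [79, 120], [341, 122], [336, 225], [64, 218], [73, 114], [337, 117], [332, 220]] pile [[353, 142], [348, 241], [92, 239], [99, 140], [346, 131], [341, 232], [80, 230], [88, 129]]
side tri [[165, 158], [246, 155], [277, 264], [190, 268], [166, 144], [246, 141], [278, 249], [190, 253]] pile [[274, 316], [188, 320], [164, 207], [243, 204], [276, 287], [189, 291], [165, 180], [245, 176]]
[[62, 285], [78, 81], [602, 85], [592, 290], [49, 275], [65, 69], [595, 73], [585, 280]]
```

View pics/c6.png

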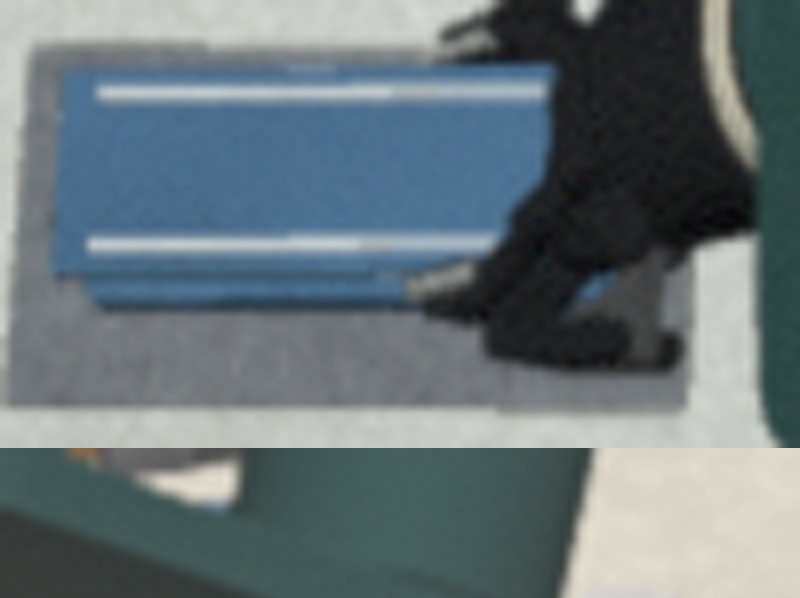

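Trivet's left corners are at (65,68) and (55,275) and the pile's lower-left at (95,300), both consistent with the plan to about 1–2 mm and square. The pads hang below the trivet beside the pile, so I'll descend slowly and watch the force.

Request:
move_arm(
  series=[
    [0.05, -0.0015, 0, 0.0015, 0, 0, 0],
    [0.05, -0.0015, 0, 0.0015, 0, 0, 0],
    [0.05, -0.001, 0, 0.001, 0, 0, 0],
    [0.05, 0, 0, 0, 0, 0, 0],
    [0.05, 0, 0, 0, 0, 0, 0],
  ],
  force=50,
)

```text
clock: 20.08
eef_pos: [0.597, 0.2381, 0.0301]
tcp_rot: [-0.262, 0.677, 0.628, 0.282]
wrist_force: [-1.2, -0.3, 2.5]
finger_gap: 0.0589
```

Request:
move_arm(
  series=[
    [0.05, -0.0005, 0, 0.0005, 0, 0, 0],
    [0.05, -0.0005, 0, 0.0005, 0, 0, 0],
    [0.05, 0, 0, 0, 0, 0, 0],
    [0.05, 0, 0, 0, 0, 0, 0],
    [0.05, 0, 0, 0, 0, 0, 0],
  ],
)

```text
clock: 20.7
eef_pos: [0.5972, 0.2382, 0.0295]
tcp_rot: [-0.262, 0.677, 0.628, 0.282]
wrist_force: [-4.2, -2.1, 10.6]
finger_gap: 0.0588
```

A pad tip landed on the pile's edge: 10 N with the trivet still about 12 mm high. The pads hang too low at this tilt. I'll park the trivet on the pile shifted 60 mm toward the gripper, so the pads hang past the pile's end. Then I'll regrip it vertically with the tips flush.

Request:
move_arm(
  series=[
    [0.05, 0.007, 0, -0.007, 0, 0, 0],
    [0.05, 0.0075, 0, -0.0075, 0, 0, 0],
    [0.05, -0.014, 0, -0.014, 0, 0, 0],
    [0.05, -0.014, 0, -0.014, 0, 0, 0],
    [0.05, -0.0145, 0, -0.0145, 0, 0, 0],
  ],
  force=70,
)

```text
clock: 21.32
eef_pos: [0.5921, 0.1763, 0.0484]
tcp_rot: [-0.262, 0.677, 0.628, 0.281]
wrist_force: [-0.7, -0.6, -1.3]
finger_gap: 0.0587
```

Request:
move_arm(
  series=[
    [0.05, -0.006, 0, 0.006, 0, 0, 0],
    [0.05, -0.006, 0, 0.006, 0, 0, 0],
    [0.05, -0.004, 0, 0.004, 0, 0, 0],
    [0.05, 0, 0, 0, 0, 0, 0],
    [0.05, 0, 0, 0, 0, 0, 0],
  ],
)

```text
clock: 21.95
eef_pos: [0.5925, 0.1784, 0.0263]
tcp_rot: [-0.262, 0.677, 0.628, 0.281]
wrist_force: [0.9, -0.3, -2.9]
finger_gap: 0.0589
```

```bash
python3 - <<'E'
from ov import *
look('7')
p,r,_=st(); Q=tool(-4.3,45); o2[1]=0
plan([(np.array([.599-.0045,.264-.06,.037])-Q.apply(o2),Q,3)],.05)
E
```

```text
t 21.95 p [0.5925 0.1784 0.0263] x [0.053 0.703 0.71 ] y [ 0.997 -0.074 -0.001] z [ 0.052  0.708 -0.705] gap 0.0589 F [ 0.9 -0.3 -2.9] q [-0.09  0.15  1.91  0.85  1.25 -0.37]
pred ctr [0.5944 0.2042 0.0432] B [[-0.075, 0.997, 0.0], [-0.997, -0.075, 0.002], [0.002, -0.0, 1.0]]
top tri [[181, 227], [187, 126], [448, 128], [444, 229], [175, 222], [182, 120], [445, 122], [441, 225]] pile [[353, 142], [348, 241], [92, 239], [99, 140], [346, 131], [341, 232], [80, 230], [88, 129]]
side tri [[174, 211], [257, 208], [290, 325], [201, 329], [175, 197], [258, 193], [291, 310], [201, 314]] pile [[274, 316], [188, 320], [164, 207], [243, 204], [276, 287], [189, 291], [165, 180], [245, 176]]
[[0.05,-0.0015,0.0,0.0014,0.0,-0.1,0.0],[0.05,-0.0015,0.0,0.0015,0.0,0.0,0.0],[0.05,-0.0015,0.0,0.0015,0.0,-0.1,0.0]]
```

View pics/c7.png

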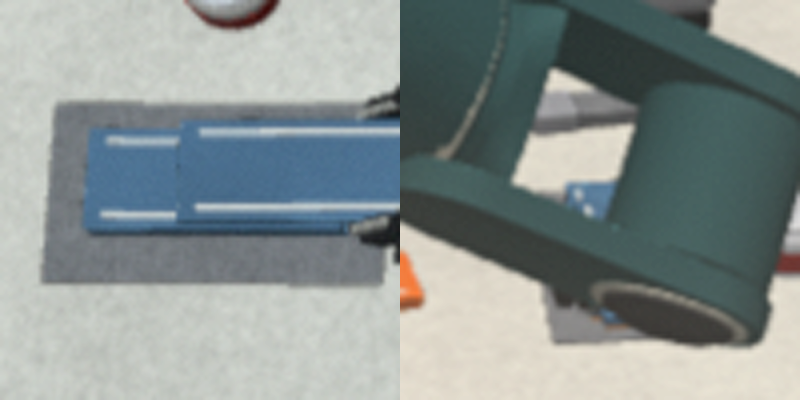

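Top: the trivet's end, at x≈180, lies square over the pile (pile corners (89,129) and (84,230)). Lowering to contact.

Request:
move_arm(
  series=[
    [0.05, -0.0015, 0, 0.0015, 0, 0, 0],
    [0.05, -0.0015, 0, 0.0015, 0, 0, 0],
    [0.05, -0.0012, 0, 0.0012, 0, 0, 0],
    [0.05, 0, 0, 0, 0, 0, 0],
    [0.05, 0, 0, 0, 0, 0, 0],
  ],
)

```text
clock: 22.68
eef_pos: [0.5924, 0.1781, 0.0202]
tcp_rot: [-0.262, 0.677, 0.628, 0.281]
wrist_force: [0.5, -0.3, -1.3]
finger_gap: 0.059
```

Request:
move_arm(
  series=[
    [0.05, -0.0005, 0, 0.0005, 0, 0, 0],
    [0.05, -0.0005, 0, 0.0005, 0, 0, 0],
    [0.05, -0.0004, 0, 0.0004, 0, 0, 0],
    [0.05, 0, 0, 0, 0, 0, 0],
    [0.05, 0, 0, 0, 0, 0, 0],
  ],
)

```text
clock: 23.3
eef_pos: [0.5924, 0.1781, 0.0182]
tcp_rot: [-0.262, 0.677, 0.628, 0.281]
wrist_force: [0.4, 0.0, -2.7]
finger_gap: 0.059
```

Request:
move_arm(
  series=[
    [0.05, -0.0004, 0, 0.0004, 0, 0, 0],
    [0.05, -0.0004, 0, 0.0004, 0, 0, 0],
    [0.05, 0, 0, 0, 0, 0, 0],
    [0.05, 0, 0, 0, 0, 0, 0],
    [0.05, 0, 0, 0, 0, 0, 0],
  ],
)

```text
clock: 23.92
eef_pos: [0.5925, 0.1782, 0.0177]
tcp_rot: [-0.262, 0.677, 0.628, 0.282]
wrist_force: [-3.7, -3.2, 5.8]
finger_gap: 0.0591
```

Request:
move_arm(
  series=[
    [0.05, -0.0003, 0, 0.0003, 0, 0, 0],
    [0.05, -0.0003, 0, 0.0003, 0, 0, 0],
    [0.05, 0, 0, 0, 0, 0, 0],
    [0.05, 0, 0, 0, 0, 0, 0],
    [0.05, 0, 0, 0, 0, 0, 0],
  ],
)

```text
clock: 24.55
eef_pos: [0.5925, 0.1782, 0.0175]
tcp_rot: [-0.262, 0.676, 0.628, 0.282]
wrist_force: [-7.7, -6.2, 13.9]
finger_gap: 0.059
```

Contact felt at trivet mid-height 34.4 mm. Release and back off.

Request:
move_arm(
  series=[
    [0.061, 0, 0, 0, 0, 0, 0],
    [0.064, 0, 0, 0, 0, 0, 0],
    [0.07, 0, 0, 0, 0, 0, 0],
    [0.085, 0, 0, 0, 0, 0, 0],
    [0.085, 0, 0, 0, 0, 0, 0],
  ],
)

```text
clock: 25.18
eef_pos: [0.5924, 0.1782, 0.0162]
tcp_rot: [-0.262, 0.677, 0.628, 0.281]
wrist_force: [-0.8, -0.4, -0.1]
finger_gap: 0.0849
```

Request:
move_arm(
  series=[
    [0.085, 0, 0, -0.01, 0, 0, 0],
    [0.085, 0, 0, -0.015, 0, 0, 0],
    [0.085, 0, 0, -0.02, 0, 0, 0],
    [0.085, 0, 0, -0.02, 0, 0, 0],
    [0.085, 0, 0, -0.02, 0, 0, 0],
  ],
)

```text
clock: 25.8
eef_pos: [0.588, 0.1168, 0.0775]
tcp_rot: [-0.261, 0.677, 0.628, 0.282]
wrist_force: [0.6, 0.5, 0.3]
finger_gap: 0.0847
```

```bash
python3 - <<'E'
from off import *
show()
g=np.array([.594-.032*.075,.204-.032*.997,.0205]); Q=tool(-4.3,0); print(g)
plan([(g+[0,0,.075],Q,6),(g+[0,0,.02],Q,2),(g,Q,2)],.085)
E
```

```text
t 25.8 p [0.588  0.1168 0.0775] x [0.053 0.703 0.709] y [ 0.997 -0.075 -0.   ] z [ 0.053  0.707 -0.705] gap 0.0847 F [0.6 0.5 0.3] q [-0.2   0.08  1.88  0.8   1.38 -0.37]
[0.5916   0.172096 0.0205  ]
[[0.085,0.0086,-0.0001,0.0044,0.0,-7.5,0.0],[0.085,0.0092,-0.0001,0.0033,0.0,-7.6,0.0],[0.085,0.0095,-0.0001,0.0021,0.0,-7.5,0.0],[0.085,0.0097,-0.0001,0.0007,0.0,-7.5,0.0],[0.085,0.0097,-0.0001,-0.0005,0.0,-7.6,0.0]]
[[0.085,0.0095,-0.0001,-0.0017,0.0,-7.5,0.0],[0.085,0.0,0.0,0.0275,0.0,0.0,0.0],[0.085,0.0001,0.0,0.0275,0.0,0.0,0.0],[0.085,0.0,0.0,0.01,0.0,0.0,0.0],[0.085,0.0,0.0,0.01,0.0,0.0,0.0]]
```

Request:
move_arm(
  series=[
    [0.085, 0.0085, 0, 0.0045, 0, -7.5, 0],
    [0.085, 0.009, 0, 0.0035, 0, -7.5, 0],
    [0.085, 0.0095, 0, 0.002, 0, -7.5, 0],
    [0.085, 0.0095, 0, 0.0005, 0, -7.5, 0],
    [0.085, 0.0095, 0, -0.0005, 0, -7.5, 0],
  ],
)

```text
clock: 26.42
eef_pos: [0.5917, 0.163, 0.0924]
tcp_rot: [-0.044, 0.732, 0.678, 0.048]
wrist_force: [-0.4, -0.3, -0.5]
finger_gap: 0.0848
```

Request:
move_arm(
  series=[
    [0.085, 0.0095, 0, -0.0015, 0, -7.5, 0],
    [0.085, 0, 0, 0.02, 0, 0, 0],
    [0.085, 0, 0, 0.02, 0, 0, 0],
    [0.085, 0, 0, 0, 0, 0, 0],
    [0.085, 0, 0, 0, 0, 0, 0],
  ],
)

```text
clock: 27.05
eef_pos: [0.5921, 0.172, 0.0537]
tcp_rot: [-0.002, 0.734, 0.68, 0.001]
wrist_force: [-0.2, 0.5, -0.6]
finger_gap: 0.0849
```

```bash
python3 - <<'E'
from off import *
show()
g=np.array([.592,.172,.0205]); Q=tool(-4.3,0)
plan([(g,Q,3)],.085)
a=snap('top','top8')['image'];b=snap('side','side8')['image']
f=lambda i,x,y,w,h,s:cv2.resize(i[y:y+h,x:x+w],None,fx=s,fy=s,interpolation=cv2.INTER_CUBIC)
cv2.imwrite('pics/c8.png',cv2.convertScaleAbs(np.hstack([f(a,170,175,100,100,4),f(b,280,150,100,100,4)]),alpha=1.3)[:,:,::-1])
E
```

```text
t 27.05 p [0.5921 0.172  0.0537] x [0.076 0.997 0.004] y [ 0.997 -0.076 -0.001] z [-0.001  0.004 -1.   ] gap 0.0849 F [-0.2  0.5 -0.6] q [0.24 0.09 1.76 0.   1.29 0.31]
[[0.085,0.0,0.0,0.0111,0.0,-0.1,0.0],[0.085,-0.0001,0.0,0.011,-0.1,0.0,0.0],[0.085,0.0,-0.0001,0.0111,0.0,-0.1,-0.1]]
```

View pics/c8.png

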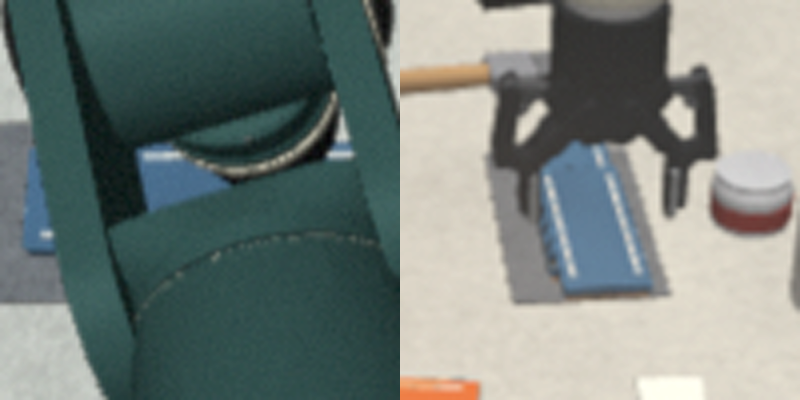

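The trivet lies flat, blue side up, parked on the pile with its near end at (565–650,289). The fingers straddle it evenly. Lower and grip.

Request:
move_arm(
  series=[
    [0.085, 0, 0, 0.013, 0, 0, 0],
    [0.085, 0, 0, 0.012, 0, 0, 0],
    [0.085, 0, 0, 0.008, 0, 0, 0],
    [0.085, 0, 0, 0, 0, 0, 0],
    [0.085, 0, 0, 0, 0, 0, 0],
  ],
)

```text
clock: 27.78
eef_pos: [0.5922, 0.1731, 0.021]
tcp_rot: [-0.001, 0.733, 0.68, 0.001]
wrist_force: [0.1, -1.1, 0.0]
finger_gap: 0.0847
```

```bash
python3 - <<'E'
from off import *
show(); c=load('side8'); 
for C in ((.5944,.204),):
    print((proj(c,R.from_euler('z',85.7,degrees=True).apply([[-.075,.03,.006],[-.075,-.03,.006]])+[*C,.034])-[280,150])*4+[400,0])
E
```

```text
t 27.77 p [0.5922 0.1731 0.021 ] x [0.075 0.997 0.004] y [ 0.997 -0.075 -0.001] z [-0.     0.004 -1.   ] gap 0.0847 F [ 0.1 -1.1  0. ] q [0.24 0.13 1.78 0.   1.23 0.31]
[[560.75038574 285.75834944]
 [650.68130841 281.58026744]]
```

Request:
move_arm(
  series=[
    [0.07, 0, 0, 0, 0, 0, 0],
    [0.064, 0, 0, 0, 0, 0, 0],
    [0.06, 0, 0, 0, 0, 0, 0],
    [0.05, 0, 0, 0, 0, 0, 0],
    [0.05, 0, 0, 0, 0, 0, 0],
  ],
  force=70,
)

```text
clock: 28.4
eef_pos: [0.5921, 0.173, 0.0215]
tcp_rot: [-0.001, 0.733, 0.68, 0.001]
wrist_force: [-4.3, -2.4, 9.5]
finger_gap: 0.0585
```

Request:
move_arm(
  series=[
    [0.05, 0, 0, -0.002, 0, 0, 0],
    [0.05, 0, 0, -0.005, 0, 0, 0],
    [0.05, 0, 0, -0.008, 0, 0, 0],
    [0.05, 0, 0, 0, 0, 0, 0],
    [0.05, 0, 0, 0, 0, 0, 0],
  ],
)

```text
clock: 29.02
eef_pos: [0.592, 0.1729, 0.0357]
tcp_rot: [-0.001, 0.733, 0.68, 0.001]
wrist_force: [0.3, 0.0, -2.1]
finger_gap: 0.0581
```

```bash
python3 - <<'E'
from ov import *
show()
# pile edge, long sides and ends, from initial vs the parked view top7, numerically: pile left corners by blue mask
for n in('top0','top7'):
    a=load(n)['image'].astype(int); m=(a[:,:,2]-a[:,:,0]>25)
    print(n,[(y,np.flatnonzero(m[y,150:260])[:1]+150) for y in (215,220,225,230,235)],[(x,(np.flatnonzero(m[200:250,x])+200)[[0,-1]]) for x in(182,190,196)])
E
```

```text
t 29.02 p [0.592  0.1729 0.0357] x [0.075 0.997 0.003] y [ 0.997 -0.075 -0.001] z [-0.001  0.003 -1.   ] gap 0.0581 F [ 0.3  0.  -2.1] q [0.24 0.11 1.77 0.   1.26 0.31]
top0 [(215, array([177])), (220, array([177])), (225, array([176])), (230, array([176])), (235, array([176]))] [(182, array([212, 237])), (190, array([212, 237])), (196, array([212, 237]))]
top7 [(215, array([177])), (220, array([177])), (225, array([176])), (230, array([176])), (235, array([176]))] [(182, array([212, 237])), (190, array([212, 237])), (196, array([212, 237]))]
```

Request:
move_arm(
  series=[
    [0.05, 0.01, 0, 0, 0, 0, 0],
    [0.05, 0.02, 0, 0, 0, 0, 0],
    [0.05, 0.02, 0, 0, 0, 0, 0],
    [0.05, 0.009, 0, 0, 0, 0, 0],
    [0.05, 0, 0, 0, 0, 0, 0],
  ],
)

```text
clock: 29.65
eef_pos: [0.5963, 0.2326, 0.0357]
tcp_rot: [-0.002, 0.733, 0.681, 0.001]
wrist_force: [-0.4, -0.4, -1.4]
finger_gap: 0.0578
```

Request:
move_arm(
  series=[
    [0.05, 0, 0, 0.003, 0, 0, 0],
    [0.05, 0, 0, 0.003, 0, 0, 0],
    [0.05, 0, 0, 0.002, 0, 0, 0],
    [0.05, 0, 0, 0, 0, 0, 0],
    [0.05, 0, 0, 0, 0, 0, 0],
  ],
)

```text
clock: 30.28
eef_pos: [0.5965, 0.2317, 0.028]
tcp_rot: [-0.001, 0.733, 0.68, 0.001]
wrist_force: [0.1, 0.1, -2.3]
finger_gap: 0.0585
```

```bash
python3 - <<'E'
from ov import *
show(); c=snap('top','top9'); d=snap('side','side9'); p,_,_=st()
C=p+.032*np.array([.075,.997,0]); C[2]=.034+.0012+ (p[2]-.0215); print(C)
# edges along left end / long edge / near end via blue mask, vs model predictions
Rz=R.from_euler('z',85.7,degrees=True)
for n,cc in(('top',c),('side',d)):
    print(n,'tri',proj(cc,Rz.apply(K[4:])+C).round(1).tolist(),'pile',proj(cc,Rz.apply(K[4:])+[.599,.264,.022]).round(1).tolist())
a=c['image'].astype(int); m=(a[:,:,2]-a[:,:,0]>25)
print([(y,(np.flatnonzero(m[y,150:260])[:1]+150).tolist()) for y in range(209,241,3)],[(x,(np.flatnonzero(m[200:250,x])+200)[[0,-1]].tolist()) for x in(180,184) if m[200:250,x].any()])
f=lambda i,x,y,w,h,s:cv2.resize(i[y:y+h,x:x+w],None,fx=s,fy=s,interpolation=cv2.INTER_CUBIC)
cv2.imwrite('pics/c9.png',cv2.convertScaleAbs(np.hstack([f(c['image'],165,195,50,50,8),f(d['image'],300,170,50,50,8)]),alpha=1.3)[:,:,::-1])
E
```

```text
t 30.27 p [0.5965 0.2317 0.028 ] x [0.075 0.997 0.003] y [ 0.997 -0.075 -0.001] z [-0.001  0.003 -1.   ] gap 0.0585 F [ 0.1  0.1 -2.3] q [0.33 0.17 1.73 0.   1.25 0.4 ]
[0.59889658 0.26364978 0.0417228 ]
top tri [[240.2, 210.5], [239.0, 236.1], [172.6, 235.5], [174.6, 209.9]] pile [[241.5, 212.8], [240.3, 238.0], [175.0, 237.5], [176.9, 212.3]]
side tri [[339.3, 205.7], [317.5, 206.7], [311.3, 179.2], [331.4, 178.4]] pile [[338.9, 211.7], [317.3, 212.7], [311.2, 184.9], [331.2, 184.1]]
[(209, []), (212, []), (215, [181]), (218, [177]), (221, [161]), (224, [178]), (227, [179]), (230, []), (233, []), (236, []), (239, [])] [(180, [216, 228]), (184, [215, 226])]
```

Request:
move_arm(
  series=[
    [0.05, 0, 0, 0.002, 0, 0, 0],
    [0.05, 0, 0, 0.002, 0, 0, 0],
    [0.05, 0, 0, 0.001, 0, 0, 0],
    [0.05, 0, 0, 0, 0, 0, 0],
    [0.05, 0, 0, 0, 0, 0, 0],
  ],
)

```text
clock: 31.0
eef_pos: [0.5965, 0.2318, 0.0234]
tcp_rot: [-0.001, 0.733, 0.68, 0.001]
wrist_force: [-3.8, -1.3, 6.8]
finger_gap: 0.0587
```

Request:
move_arm(
  series=[
    [0.05, 0, 0, 0.0005, 0, 0, 0],
    [0.05, 0, 0, 0.0005, 0, 0, 0],
    [0.05, 0, 0, 0, 0, 0, 0],
    [0.05, 0, 0, 0, 0, 0, 0],
    [0.05, 0, 0, 0, 0, 0, 0],
  ],
)

```text
clock: 31.62
eef_pos: [0.5966, 0.2319, 0.0232]
tcp_rot: [-0.001, 0.733, 0.68, 0.001]
wrist_force: [-6.8, -2.6, 15.3]
finger_gap: 0.0583
```

Contact at about 1.5–2 mm above the expected height (tips touching the pile's edge or the far end). Unload the preload and open gently; the residual drop is at most 2 mm (<0.2 m/s).

Request:
move_arm(
  series=[
    [0.05, 0, 0, -0.0006, 0, 0, 0],
    [0.05, 0, 0, 0, 0, 0, 0],
    [0.06, 0, 0, 0, 0, 0, 0],
    [0.062, 0, 0, 0, 0, 0, 0],
    [0.064, 0, 0, 0, 0, 0, 0],
  ],
  force=30,
)

```text
clock: 32.25
eef_pos: [0.5964, 0.2318, 0.0223]
tcp_rot: [-0.002, 0.733, 0.68, 0.001]
wrist_force: [-0.6, 0.3, -0.1]
finger_gap: 0.0642
```

Request:
move_arm(
  series=[
    [0.075, 0, 0, 0, 0, 0, 0],
    [0.085, 0, 0, 0, 0, 0, 0],
    [0.085, 0, 0, 0, 0, 0, 0],
    [0.085, 0, 0, -0.01, 0, 0, 0],
    [0.085, 0, 0, -0.02, 0, 0, 0],
  ],
)

```text
clock: 32.88
eef_pos: [0.5962, 0.2316, 0.0531]
tcp_rot: [-0.002, 0.733, 0.68, 0.0]
wrist_force: [-0.1, 0.3, 0.6]
finger_gap: 0.085
```

Request:
move_arm(
  series=[
    [0.085, 0, 0, -0.05, 0, 0, 0],
    [0.085, 0, 0, -0.05, 0, 0, 0],
    [0.085, -0.05, 0, -0.02, 0, 0, 0],
    [0.085, -0.06, 0, -0.02, 0, 0, 0],
    [0.085, -0.06, 0, 0, 0, 0, 0],
  ],
)

```text
clock: 33.5
eef_pos: [0.5841, 0.061, 0.1955]
tcp_rot: [-0.0, 0.733, 0.68, 0.003]
wrist_force: [1.5, -0.2, -0.7]
finger_gap: 0.0849
```

Request:
move_arm(
  series=[
    [0.085, -0.06, 0, 0, 0, 0, 0],
    [0.085, -0.06, 0, 0, 0, 0, 0],
    [0.085, -0.06, 0, 0, 0, 0, 0],
    [0.085, 0, 0, 0, 0, 0, 0],
    [0.085, 0, 0, 0, 0, 0, 0],
  ],
)

```text
clock: 34.12
eef_pos: [0.5705, -0.117, 0.1923]
tcp_rot: [-0.001, 0.733, 0.68, 0.001]
wrist_force: [0.2, 0.3, -0.3]
finger_gap: 0.0851
```

```bash
python3 - <<'E'
from ov import *
show(); c=snap('top','top10'); d=snap('side','side10')
Rz=R.from_euler('z',85.7,degrees=True)
f=lambda i,x,y,w,h,s:cv2.resize(i[y:y+h,x:x+w],None,fx=s,fy=s,interpolation=cv2.INTER_CUBIC)
A=f(c['image'],165,200,90,50,8)[:,:720];B=f(d['image'],300,160,50,65,8)
o=np.zeros((600,800,3),np.uint8); o[:300,:540]=cv2.resize(A,(540,300)); o[:, 540:]=cv2.resize(B,(260,338))[:338].copy() if 0 else 0
o[:338,540:]=cv2.resize(B,(260,338)); o[300:600,:540]=cv2.resize(f(load('top0')['image'],165,200,90,50,8),(540,300))
o[340:600,600:]=cv2.resize(d['image'][160:225,300:350],(200,260)) if 0 else 0
cv2.imwrite('pics/c10.png',cv2.convertScaleAbs(o,alpha=1.3)[:,:,::-1])
for n,cc,q,s in(('top',c,(165,200),(6,0,0)),('side',d,(300,160),(5.2,540,0))):
    for z in(.04,.028,.016): print(n,z,((proj(cc,Rz.apply(K[4:]*[1,1,0])+[.599,.264,z])-q)*s[0]+[s[1],0]).round(0).astype(int).tolist())
E
```

```text
t 34.12 p [ 0.5705 -0.117   0.1923] x [0.075 0.997 0.003] y [ 0.997 -0.075  0.   ] z [ 0.001  0.003 -1.   ] gap 0.0851 F [ 0.2  0.3 -0.3] q [-0.25 -0.07  1.7   0.    1.52 -0.17]
top 0.04 [[454, 68], [446, 221], [51, 218], [63, 65]]
top 0.028 [[459, 77], [452, 228], [60, 225], [72, 74]]
top 0.016 [[464, 85], [457, 235], [69, 232], [80, 82]]
side 0.04 [[744, 250], [631, 255], [599, 111], [703, 107]]
side 0.028 [[743, 269], [630, 274], [598, 129], [702, 125]]
side 0.016 [[741, 288], [629, 293], [598, 148], [701, 143]]
```

View pics/c10.png

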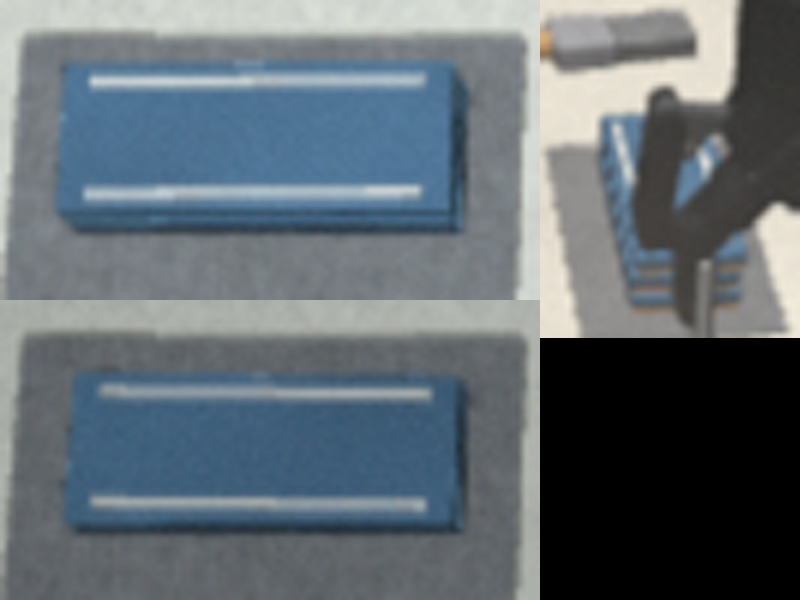

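All three layers are flush. The top corners are at (62,64) and (452,66), against about (64,65) and (455,69) expected from the pile, so within roughly 1–2 mm. Handing in.

```bash
python3 - <<'E'
from plan import *
a,b=load('top0')['image'].astype(int),load('top10')['image'].astype(int)
d=abs(a-b).sum(2)>120
for n,(x,y,w,h) in dict(mug=(235,120,40,50),saucer=(303,128,46,46),tin=(196,155,32,34),jar=(355,118,35,40),brush=(105,203,25,78),spoon=(500,178,42,68)).items(): print(n,d[y:y+h,x:x+w].mean().round(3))
show(); print(ctrl.job_done())
E
```

```text
mug 0.0
saucer 0.023
tin 0.0
jar 0.437
brush 0.0
spoon 0.0
t 34.23 p [ 0.5706 -0.1161  0.1918] x [0.074 0.997 0.003] y [ 0.997 -0.074 -0.   ] z [ 0.     0.003 -1.   ] gap 0.0853 F [-0.4  1.1 -0.4] q [-0.25 -0.07  1.7   0.    1.52 -0.17]
the job is handed in; nothing more can be done
None
```

The trivet now lies blue side up on top of the two on the mat, let go, and the job was handed in at 34.2 s of the 54 s allowed. No verdict is reported, so this rests on my own checks.

**What I did:** I took it off the rest by its raised end, stood it in the rack's middle slot and regripped it from the blue side. My first lowering onto the pile stopped with about 10 N of contact, because the pad tips landed on the pile's edge. I lifted it, parked it on the pile shifted 60 mm, regripped it from straight above and set it down in line. The pads touched again just before it was fully down, so the last 2 mm at most were a free drop.

**Last checks:**
- **Pile:** the three layers look flush and flat in both cameras. The top trivet is within about 1–2 mm of the pile's edges. Before the final placing the pile showed no movement in the images. I did not measure it again afterwards, but the last view agreed with where it had been.
- **Robot:** it was clear of everything, with wrist force near zero.
- **Bystanders:** comparing pictures from the start and the end, the mug, tin, brush and spoon are unchanged and the saucer nearly so (2% of pixels).
- **Jar, not confirmed:** this check failed for the jar, with 44% of its pixels changed. The arm was parked near it and probably blocked the view, but I handed in without a clear view. No unexpected force showed during the moves.

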